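# Load and clamp the vial drying chamber

## Robot

A 6-joint arm with a two-finger parallel gripper is mounted at the origin on the work surface. World frame = base frame: x ahead of the robot, y to its left, z up, the work surface at z = 0. Lengths are in m, angles in rad, forces in N, time in s.
With the tool pointing down it reaches from about 0.375 to 0.9 m from the base axis. Payload 3.1 kg.
Tool frame: the origin (TCP) lies between the finger pads; the fingertips stand 22 mm ahead of it and the grasp point (between the pads) lies 3 mm ahead of it; z points along the fingers, y is the line along which they close (so a half turn about z gives the same grasp; the last joint's range is limited). The gripper opens to 87 mm and grips with 3 to 60 N. Pads are 19 mm wide; open, the fingers measure 117 mm over their backs; the gripper's body (75 mm by 190 mm) begins 51 mm behind the grasp point.
Start: joints at [-1.292, 0.527, 1.433, -0, 1.181, -0.178], TCP at [0.276, -0.561, 0.245] pointing down, gripper open.
Joint ranges: [-3.08, 3.08], [-0.75, 2.2], [0.22, 2.44], [-1.43, 4.57], [0, 2.65], [-2.85, 2.85]. Speed limits (rad/s): [2.79, 2.79, 3.14, 3.14, 3.14, 3.14].

## Interface

Orientations are given as a unit quaternion [x, y, z, w].
In Python, from rig import robot gives the robot as it stands.
- The arm moves only by the tool move_arm, never from a script. Its argument "series" is text: rows parted by semicolons, each of 6 numbers parted by spaces: the shift along the tool's x, y, z in mm, then the turn, a rotation vector about the tool's x, y, z in degrees. In form: dx dy dz ax ay az; .... A call has 1 to 8 rows; each row is the pose to reach, as a shift and turn from the pose commanded when the call began, along the tool's axes at that moment; what a row does not reach only later rows make up. A row lasts 1/12 s, in which the tool goes at most 41.7 mm and 7.16 degrees, less where a joint would pass 70% of its speed; a pose out of reach is approached as far as the arm can. A call with a gripper value outside its range is refused whole. "jaw" is the opening, from 0 (shut) to 1 (fully open), set as the call begins (left out, the last holds). The fingers move at their own pace and stop on an object; "newtons" is the grip in N (left out, the last holds). Time passes only in rows, so rows that repeat a pose let the fingers close. It gives the time, the measured TCP pose, the force, the opening and the grip force at its end, in the units of the state.
- robot.get_obs(): the state, without advancing time (a new reading comes with each control period).
- robot.camera(name): name is "side" or "top"; returns a dict with "img" (480x640x3 uint8, red, green, blue), "mtx" (3x3 intrinsics, pixels), "distortion" ([k1, k2, p1, p2, k3] as OpenCV has them; the pictures are not rectified), "world_to_cam" (4x4, takes a point from world to camera coordinates). Camera axes: x right, y down, z forward; pixel columns grow to the right and rows downward; lengths in m; the calibration is good to about 2 mm. A picture is of the moment at which its call begins. There is no depth.
- robot.hand_in(): hands the job in; it is judged then, once.
Trained networks look in a picture, given as the dict that the camera call returned (one of the last four; its "shot" number tells which), for a name from the list of things; names that differ only in an ending like _2 or _b are one class to them, and where a whole thing is asked for, a point or a joint stands for the part that bears it (a point fixed in the world has none). Each returns a list of dicts, best first, with "p" (0 to 1); they miss things now and then, are a little off and sometimes report something else, mostly with a low value. They report only what shows in the picture. A call takes as long as a camera call. They do not tell look-alikes from the thing itself.
- robot.search_frame(picture, thing): "xyz" ([x, y, z] in m, in world coordinates, good to about 4 mm: the middle of the surface that is visible of it).
- robot.tip_of(picture, thing): "xyz" ([x, y, z] in m, in world coordinates, good to about 4 mm: a listed point, or the origin of a listed thing).
The state is a dict: "time": time; "q": joint angles; "joint_velocities": joint speeds; "joint_torque": joint torques, N m; "position": TCP position; "tool_rot": TCP orientation; "ft_force": force on the tool from outside, world axes, zero at the start; "moment": the same for the moment, N m; "grip_width": finger opening in m; "grip_force": force on a finger pad.
Only numpy, scipy, OpenCV 4.12 (cv2) and the standard library are available. Lean on these libraries where they do the work, as an engineer would, in place of code of your own. Each camera call takes 0.05 s, during which the arm holds its last target. There are 200 camera calls.

## Task

Get the amber vials on the blue mat ready for vacuum drying: check the desiccant cartridge in the middle cup of the chamber, and if it is the spent orange one, stand it in a free well of the grey stand and put the fresh blue one in its place; then stand every vial upright in an outer cup of its own. Once all that is inside, set the steel cover squarely down on the chamber's flange, swing both halves of the clamp ring fully shut around the two flanges, and only then swing the bolt with the red grip across into the fork of the other half so that the clamp is latched. Leave the solvent bottle, the wrench and the LC column where they are.

Things in the scene. Friction and masses are not known exactly. Their poses are not given: they have to be found in the camera images.
- chamber: Fixed steel chamber base. Origin on its axis at bench level; z up, +x away from the robot to the clamp's hinge pin (at x 90 mm), +y to the left clamp half. Flange 144 mm wide, top at z 34 mm; on it a dark disc, 112 mm wide, 4 mm proud, centres the cover (2 mm play). On the disc five cups, floors at z 38 mm, rims at 50 mm: four white of 25 mm bore, one aluminium of 35 mm bore on the axis.
- cup1 (a point): Centre of the floor of an outer white cup (bore 25 mm, 12 mm deep), 38 mm above the bench and 40 mm from the chamber's axis, at 45 degrees in the chamber's frame. Takes one vial; any vial may go in any outer cup.
- cup2 (a point): The same for the outer cup at 135 degrees.
- cup3 (a point): The same for the outer cup at 225 degrees.
- cup4 (a point): The same for the outer cup at 315 degrees.
- clamp_left (a joint): Left (+y) half of the aluminium clamp ring about the hinge pin, rad: 0 shut, up to 0.95 swung out to the left; starts at 0.65 to 0.85, clear of the cover's way. It stays where left; 1 to 2 N at the grip move it. Ring top at z 46 mm; its upper lip overlaps the cover's flange by 7 mm with 1 mm play, so it shuts only over a cover that sits flat. A forked ear at its front end takes the bolt.
- clamp_right (a joint): The same for the right (-y) half: 0 shut, up to 0.95 swung outwards to the right, same start range. At its front end it carries the swing bolt.
- clamp_left_grip (a point): Grip point on the left half's handle, a black upright round post of 16 mm diameter from 43 to 85 mm above the bench; on its axis, 72 mm above the bench, 163 mm from the hinge pin (shut: 98 mm from the chamber's axis, 60 degrees left of its front, i.e. at chamber x -49, y +85 mm). Pinch it from above and follow the arc about the hinge pin, or push it.
- clamp_right_grip (a point): The same on the right half (mirror image).
- latch (a joint): Swing bolt about its vertical pin on the front end of the right clamp half, rad: 0 = across the split in the left half's fork (latched), growing as it swings out to the front and right, up to 1.9; starts at 1.0 to 1.5. It rides with the right half and stays where left (about 1 N moves it). Its brass nut passes behind the left ear with 4 mm play when both halves are shut, and then holds them.
- latch_pivot (a point): Point on the swing bolt's vertical pin, 33 mm above the bench; it moves with the right half (shut: 92 mm in front of the chamber's axis, 12 mm right of its middle).
- latch_grip (a point): Grip point on the bolt's red upright round post, 14 mm in diameter, top 87 mm above the bench; the point is on the post's axis 72 mm above the bench, 37 mm from the bolt's pin. Pinch it from above and follow the arc about latch_pivot, or push it.
- cover: Loose steel bell-shaped cover, about 0.55 kg, hollow: flange 144 mm wide, 7 mm thick at the bottom (bore 116 mm), dome 124 mm wide up to 66 mm, then a black round knob 26 mm wide up to 102 mm. Origin in the middle of its underside, z up. Starts on the bench to the left or right. Seated, its origin is on the chamber's axis, 34 mm above the bench. Grip the knob about 86 mm above the origin.
- cartridge_blue: Fresh blue desiccant cartridge, a cylinder 32 mm in diameter and 52 mm high, 60 g; origin in the middle of its underside. Starts either in the chamber's middle cup or in well1 of the stand; the orange one is in the other of these two places.
- cartridge_orange: Spent orange desiccant cartridge, otherwise like the blue one.
- well1 (a point): Centre of the floor, 38 mm above the bench, of one well of the fixed grey cartridge stand, a block 56 x 120 mm, 38 mm high, to the robot's right, with two white cups (bore 35 mm, rims 50 mm above the bench) along its long side.
- well2 (a point): The same for the stand's other well, 56 mm from the first on the side away from the chamber; empty at the start.
- vial1: Loose 10 ml amber glass vial with a white cap, a cylinder 22 mm in diameter and 46 mm high, 25 g; origin in the middle of its underside, z up. Starts standing on the thin blue mat, which lies on the bench on the other side from the cover, about 72 mm from its neighbours; between two and four of the four are there (None if absent).
- vial2: Loose 10 ml amber glass vial with a white cap, a cylinder 22 mm in diameter and 46 mm high, 25 g; origin in the middle of its underside, z up. Starts standing on the thin blue mat, which lies on the bench on the other side from the cover, about 72 mm from its neighbours; between two and four of the four are there (None if absent).
- vial3: Loose 10 ml amber glass vial with a white cap, a cylinder 22 mm in diameter and 46 mm high, 25 g; origin in the middle of its underside, z up. Starts standing on the thin blue mat, which lies on the bench on the other side from the cover, about 72 mm from its neighbours; between two and four of the four are there (None if absent).
- vial4: Loose 10 ml amber glass vial with a white cap, a cylinder 22 mm in diameter and 46 mm high, 25 g; origin in the middle of its underside, z up. Starts standing on the thin blue mat, which lies on the bench on the other side from the cover, about 72 mm from its neighbours; between two and four of the four are there (None if absent).
- solvent_bottle: Bystander: amber solvent bottle, 68 mm in diameter, 150 mm high, blue cap, standing far left of the chamber. Origin under its middle.
- wrench: Bystander: steel wrench 150 mm long, lying flat in front of the robot. Origin under its middle.
- lc_column: Bystander: steel LC column 142 mm long, 16 mm thick, lying flat behind the stand. Origin under its middle.
Mind the look-alikes: they are no part of the job. What is shaped like the cartridge_blue but yellow is not meant.

How it is judged:
By the outcome, as a careful person would: the job done as asked, in the order asked, and still so for the second after the job is handed in, with the robot touching nothing.
Of vial1, vial2, vial3, vial4 only 2 to 4 are there at a start; the rules pass over those that are not, and their reading is None.
At some moment in a run one of cover may be knocked a few centimetres aside while the robot is not near it.
Once in a run the grip may slacken for a moment while it holds something.
It also fails if it takes over 210 s, if anything falls off the work surface, if the arm or the gripper's body presses on something with over 40 N, if the wrist force passes 120 N, or if a joint passes its speed limit or range.

## Working session

There is one attempt and no reset: what is moved stays moved. The work goes in short steps, Python scripts to look and compute and a tool call to move; the robot and the scene stay as the last step left them, time stands still between calls to the robot, and variables do not carry over. Pictures are saved under pics/ and viewed, at most 14 in all, crops included, and the job is handed in when it is done.

Besides the shell and the picture viewer there is one more tool, called after "Call:" as name(argument=value, ...) on one line, values as JSON. move_arm: Moves the arm, as the interface text tells. Its arguments: {"type":"object","properties":{"series":{"type":"string"},"jaw":{"type":"number"},"newtons":{"type":"number"}},"required":["series"]}

```bash
ls; mkdir -p pics; cat > h.py <<'E'
import numpy as np,cv2
from rig import robot
from scipy.spatial.transform import Rotation as R
def shot(n,f=None):
    c=robot.camera(n)
    if f: cv2.imwrite('pics/'+f,c['img'][:,:,::-1])
    return c
def px(c,p):
    w=c['world_to_cam'];r=cv2.Rodrigues(w[:3,:3])[0]
    return cv2.projectPoints(np.array([p],float),r,w[:3,3],c['mtx'],np.array(c['distortion']))[0].ravel()
def ray(c,uv,z):
    w=np.array(c['world_to_cam']);n=cv2.undistortPoints(np.array([[uv]],float),c['mtx'],np.array(c['distortion'])).ravel()
    d=w[:3,:3].T@np.array([n[0],n[1],1]);o=-w[:3,:3].T@w[:3,3]
    return o+d*(z-o[2])/d[2]
def st():
    o=robot.get_obs();m=R.from_quat(o['tool_rot']).as_matrix()
    print('t',round(o['time'],2),'pos',np.round(o['position'],4),'yaw y',np.round(np.degrees(np.arctan2(m[1,1],m[0,1])),1),'z',np.round(m[:,2],3),'q',np.round(o['q'],2),'w',round(o['grip_width'],4));return o,m
E
python3 - <<'E'
from h import *
st();print(robot.get_obs())
T=['clamp_left_grip','clamp_right_grip','latch_pivot','latch_grip','chamber','cup1','cup2','cup3','cup4','cover','cartridge_blue','cartridge_orange','well1','well2','vial1','solvent_bottle','wrench','lc_column']
for n in('top','side'):
    c=shot(n,n+'0.png');print(n,(-c['world_to_cam'][:3,:3].T@c['world_to_cam'][:3,3]).round(3))
    for t in T:
        print(t,[(round(d['p'],2),np.round(d['xyz'],3).tolist(),px(c,d['xyz']).round().tolist()) for d in robot.tip_of(c,t)[:5]])
E
```

```text
pics
t 0.0 pos [ 0.2755 -0.5603  0.2436] yaw y -63.8 z [-0.001  0.002 -1.   ] q [-1.29  0.53  1.43 -0.    1.18 -0.18] w 0.0867
{'time': 0.0, 'q': array([-1.29253067e+00,  5.28492439e-01,  1.43389692e+00, -1.33160102e-05,
        1.18136615e+00, -1.78512978e-01]), 'joint_velocities': array([ 0.00271978,  0.00098826,  0.00026104, -0.00024024,  0.00015714,
        0.0002643 ]), 'joint_torque': array([-1.14366518e-03, -4.40051544e+01, -1.76591581e+01,  6.32037409e-02,
        5.82315505e-02, -1.59354522e-04]), 'position': array([ 0.27548909, -0.56025445,  0.24355714]), 'tool_rot': array([ 9.74031187e-01,  2.26411300e-01, -6.00644451e-05, -1.07977694e-03]), 'ft_force': array([-0.1934512 , -0.28551703,  0.34796074]), 'moment': array([ 0.01860138, -0.00137528,  0.02389421]), 'grip_force': 0.0, 'grip_width': 0.08666508253731264}
top [ 0.399 -0.014  1.061]
clamp_left_grip [(0.72, [0.571, 0.163, 0.072], [236.0, 231.0])]
clamp_right_grip [(0.63, [0.599, -0.148, 0.073], [380.0, 222.0]), (0.18, [0.539, 0.004, 0.004], [310.0, 252.0])]
latch_pivot [(0.6, [0.512, -0.13, 0.034], [369.0, 263.0])]
latc
[... 3140 characters left out ...]
378.0, 186.0])]
cartridge_orange [(0.56, [0.537, 0.014, 0.035], [310.0, 263.0])]
well1 [(0.84, [0.592, -0.307, 0.034], [377.0, 201.0]), (0.74, [0.578, -0.36, 0.039], [393.0, 194.0]), (0.54, [0.4, 0.351, 0.002], [236.0, 395.0])]
well2 [(0.84, [0.592, -0.307, 0.034], [377.0, 201.0]), (0.74, [0.578, -0.36, 0.039], [393.0, 194.0]), (0.54, [0.4, 0.351, 0.002], [236.0, 395.0])]
vial1 [(0.8, [0.396, 0.353, -0.001], [237.0, 398.0]), (0.79, [0.474, 0.283, -0.001], [239.0, 353.0]), (0.66, [0.388, 0.281, -0.002], [268.0, 378.0])]
solvent_bottle [(0.78, [0.709, 0.343, 0.001], [151.0, 310.0])]
wrench [(0.9, [0.363, 0.065, 0.002], [352.0, 323.0])]
lc_column [(0.62, [0.692, -0.305, 0.003], [349.0, 197.0])]
```

View pics/top0.png

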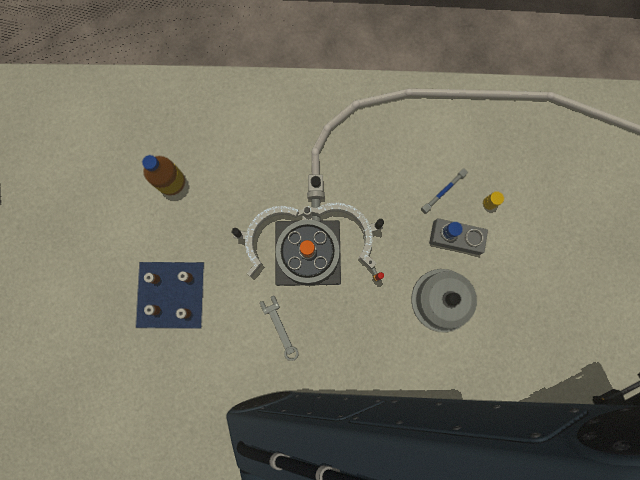

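View pics/side0.png

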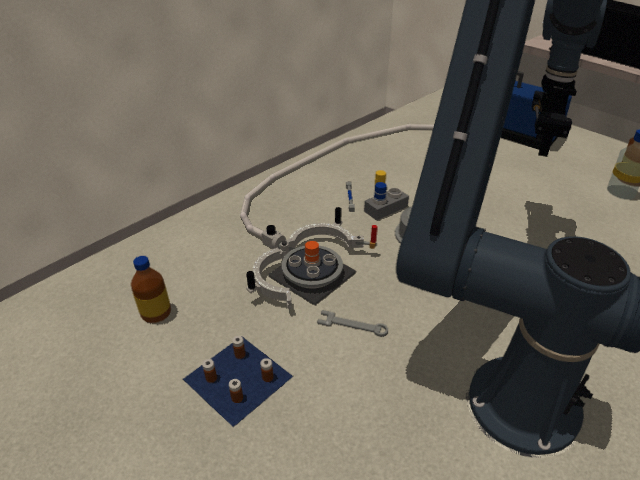

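```bash
python3 - <<'E'
from h import *
im=cv2.imread('pics/top0.png')
a=cv2.resize(im[190:300,225:395],None,fx=4.5,fy=4.5,interpolation=cv2.INTER_CUBIC)[:480]
cv2.imwrite('pics/c1.png',a[:,:765])
b=cv2.resize(im[185:345,400:510],None,fx=3.7,fy=3.7,interpolation=cv2.INTER_CUBIC)
c=cv2.resize(im[255:335,130:210],None,fx=4.5,fy=4.5,interpolation=cv2.INTER_CUBIC)
o=np.zeros((592,780,3),np.uint8);o[:b.shape[0],:b.shape[1]]=b;o[:360,410:770]=c;cv2.imwrite('pics/c2.png',o)
# network averages
acc={}
for k in range(3):
  for n in('top','side'):
    c=shot(n)
    for t in['cup1','clamp_left_grip','clamp_right_grip','latch_pivot','latch_grip','cover','cartridge_orange','cartridge_blue','well1','vial1','chamber']:
        for d in robot.tip_of(c,t):
            if d['p']>.4: acc.setdefault(t,[]).append(d['xyz'][:2])
for t,v in acc.items():
    v=np.array(v);used=np.zeros(len(v),bool)
    for i in range(len(v)):
        if used[i]:continue
        m=(np.linalg.norm(v-v[i],axis=1)<.02)&~used;used|=m
        print(t,m.sum(),v[m].mean(0).round(4),v[m].std(0).round(4))
E
```

```text
cup1 5 [0.5082 0.0359] [0.0012 0.0018]
cup1 6 [ 0.5662 -0.017 ] [0.0029 0.0028]
cup1 6 [ 0.5097 -0.0169] [0.0012 0.0013]
cup1 6 [0.5621 0.0415] [0.001  0.0014]
cup1 1 [ 0.5788 -0.3613] [0. 0.]
cup1 1 [0.5352 0.0128] [0. 0.]
clamp_left_grip 6 [0.5697 0.1658] [0.0022 0.0018]
clamp_left_grip 1 [0.5373 0.0141] [0. 0.]
clamp_right_grip 1 [0.5367 0.0068] [0. 0.]
clamp_right_grip 6 [ 0.5973 -0.1454] [0.0008 0.0016]
clamp_right_grip 1 [0.3974 0.3526] [0. 0.]
latch_pivot 5 [ 0.5158 -0.1277] [0.0028 0.0028]
latch_grip 6 [ 0.4828 -0.147 ] [0.0012 0.0012]
latch_grip 1 [ 0.5956 -0.1457] [0. 0.]
latch_grip 1 [ 0.5168 -0.1246] [0. 0.]
latch_grip 1 [ 0.5107 -0.0174] [0. 0.]
latch_grip 1 [0.5721 0.1657] [0. 0.]
cover 3 [ 0.4348 -0.2987] [0.0006 0.0005]
cover 1 [0.3926 0.2794] [0. 0.]
cartridge_orange 6 [0.5372 0.0128] [0.0015 0.0012]
cartridge_blue 6 [ 0.5849 -0.3078] [0.0019 0.002 ]
cartridge_blue 5 [ 0.6667 -0.4145] [0.0032 0.0008]
cartridge_blue 2 [0.5362 0.0107] [0.0003 0.0022]
well1 6 [ 0.5754 -0.3637] [0.0019 0.0016]
well1 6 [ 0.5861 -0.3073] [0.0014 0.0009]
vial1 6 [0.3985 0.3545] [0.002  0.0018]
vial1 6 [0.3883 0.2818] [0.0008 0.0018]
vial1 6 [0.4737 0.2841] [0.0023 0.0016]
vial1 6 [0.4679 0.3611] [0.0009 0.0005]
vial1 1 [0.5597 0.0398] [0. 0.]
chamber 7 [0.538  0.0082] [0.0007 0.0025]
chamber 1 [ 0.4824 -0.1462] [0. 0.]
chamber 1 [0.5073 0.0356] [0. 0.]
chamber 1 [ 0.6943 -0.3094] [0. 0.]
chamber 1 [0.4738 0.2845] [0. 0.]
```

View pics/c1.png

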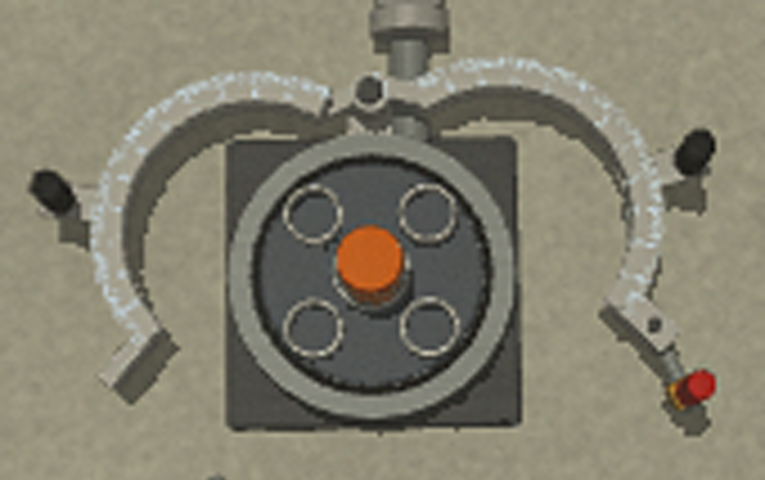

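View pics/c2.png

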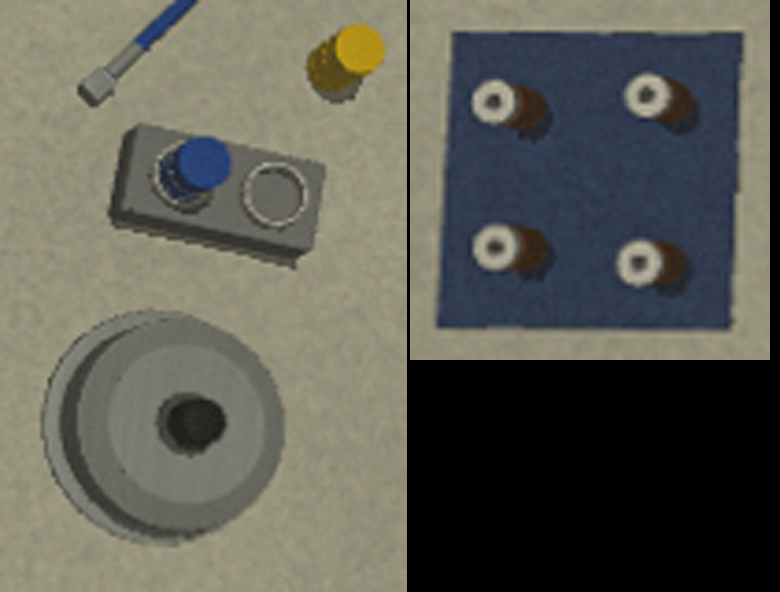

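```bash
python3 - <<'E'
from h import *
c=shot('top')
def f(x,y,s,x0,y0,z): return ray(c,(x0+(x+.5)/s-.5,y0+(y+.5)/s-.5),z)[:2]
for n,(x,y),z in [('c1',(313,213),.05),('c4',(428,213),.05),('c2',(314,327),.05),('c3',(429,327),.05),('flange',(371.5,276),.034),('or',(370,259),.09),('red',(700,385),.087),('L',(47,188),.085),('R',(697,147),.085),('pin',(654,325),.04),('hinge',(370,90),.05)]:
    print(n,f(x,y,4.5,225,190,z).round(4))
for n,(x,y),z in [('w2',(276,194),.05),('blue',(203,163),.09),('knob',(200,422),.102)]: print(n,f(x,y,3.7,400,185,z).round(4))
for x,y in[(494,101),(647,96),(497,247),(639,263)]: print('v',f(x-410,y,4.5,130,255,.047).round(4))
E
```

```text
c1 [0.5646 0.0386]
c4 [ 0.5661 -0.018 ]
c2 [0.5082 0.0362]
c3 [ 0.5097 -0.02  ]
flange [0.5362 0.0092]
or [0.5368 0.0089]
red [ 0.4817 -0.1476]
L [0.5674 0.164 ]
R [ 0.5958 -0.1457]
pin [ 0.5148 -0.1311]
hinge [0.6273 0.0124]
w2 [ 0.5753 -0.3624]
blue [ 0.5853 -0.3064]
knob [ 0.4356 -0.2985]
v [0.4668 0.3571]
v [0.4715 0.2819]
v [0.3962 0.35  ]
v [0.3907 0.2803]
```

Call:
move_arm(series="0 0 0 0 0 7;0 0 0 0 0 14;0 0 0 0 0 21;0 0 0 0 0 26.2;0 0 0 0 0 26.2;0 0 0 0 0 26.2", jaw=0.6, newtons=15)

```text
time: 6.05
position: [0.2757, -0.5609, 0.2445]
tool_rot: [1.0, 0.001, -0.0, -0.0]
ft_force: [-0.4, -0.5, 1.0]
grip_width: 0.0563
grip_force: 0.0
```

Call:
move_arm(series="16 -36 0 0 0 0;33 -71 0 0 0 0;49 -107 0 0 0 0;65 -143 0 0 0 0;82 -178 0 0 0 0;98 -214 0 0 0 0;114 -250 0 0 0 0;131 -285 0 0 0 0")

```text
time: 6.72
position: [0.4071, -0.2741, 0.2448]
tool_rot: [1.0, 0.001, 0.0, 0.0]
ft_force: [0.5, 0.2, 0.2]
grip_width: 0.0525
grip_force: 0.0
```

Call:
move_arm(series="16 -36 0 0 0 0;33 -71 0 0 0 0;49 -107 0 0 0 0;65 -143 0 0 0 0;82 -178 0 0 0 0;98 -214 10 0 0 0;114 -250 40 0 0 0;130 -286 75 0 0 0")

```text
time: 7.38
position: [0.5333, -0.0011, 0.1829]
tool_rot: [1.0, 0.001, 0.003, 0.001]
ft_force: [0.6, -0.7, 0.3]
grip_width: 0.0521
grip_force: 0.0
```

Call:
move_arm(series="0 0 20 0 0 0;0 0 20 0 0 0;0 0 20 0 0 0")

```text
time: 7.63
position: [0.5305, -0.0026, 0.1612]
tool_rot: [1.0, 0.001, -0.001, -0.0]
ft_force: [0.6, -0.4, 1.6]
grip_width: 0.0522
grip_force: 0.0
```

```bash
python3 - <<'E'
from h import *
o,m=st()
c=shot('side');d=shot('top')
i=cv2.resize(c['img'][170:300,230:400,::-1],None,fx=4,fy=4,interpolation=cv2.INTER_CUBIC)
cv2.imwrite('pics/s1.png',i)
E
```

```text
t 7.63 pos [ 0.5305 -0.0026  0.1612] yaw y -89.9 z [-0.003  0.    -1.   ] q [-0.22  0.52  1.75 -0.    0.87  1.35] w 0.0522
```

View pics/s1.png

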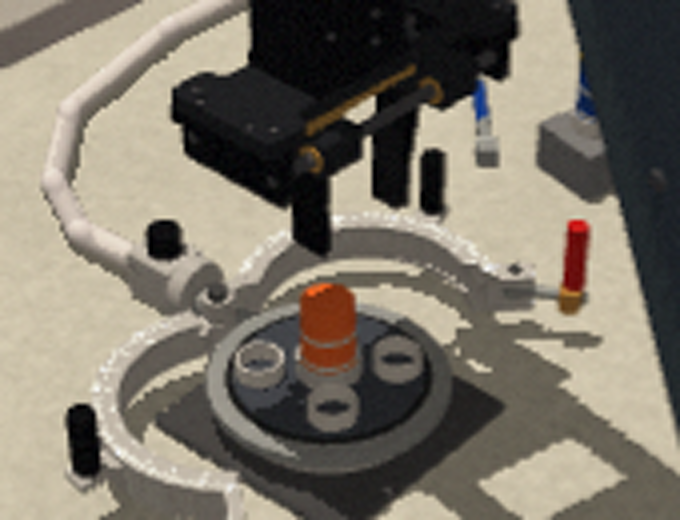

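Call:
move_arm(series="6.5 -12.5 0 0 0 0;6.5 -12.5 30 0 0 0;6.5 -12.5 60 0 0 0;6.5 -12.5 85 0 0 0;6.5 -12.5 85 0 0 0;6.5 -12.5 85 0 0 0")

```text
time: 8.23
position: [0.5378, 0.0084, 0.0775]
tool_rot: [1.0, -0.001, -0.0, -0.0]
ft_force: [0.2, -1.1, -0.4]
grip_width: 0.0524
grip_force: 0.0
```

Call:
move_arm(series="0 0 0 0 0 0;0 0 0 0 0 0;0 0 0 0 0 0;0 0 0 0 0 0;0 0 0 0 0 0", jaw=0.2, newtons=5)

```text
time: 8.65
position: [0.5385, 0.0094, 0.0783]
tool_rot: [1.0, -0.0, 0.001, 0.0]
ft_force: [-0.1, -1.2, 5.9]
grip_width: 0.0317
grip_force: 5.0
```

Call:
move_arm(series="0 0 0 0 0 0;0 0 -5 0 0 0;0 0 -30 0 0 0;0 0 -60 0 0 0;0 0 -82 0 0 0;0 0 -82 0 0 0", jaw=0.2, newtons=25)

```text
time: 9.15
position: [0.5405, 0.0092, 0.1633]
tool_rot: [1.0, -0.0, 0.004, 0.001]
ft_force: [0.1, -0.6, 0.0]
grip_width: 0.0314
grip_force: 25.0
```

Call:
move_arm(series="5 40 0 0 0 0;10 80 0 0 0 0;15 121 0 0 0 0;20 162 0 0 0 0;25 203 0 0 0 0;30 244 0 0 0 0;35 285 0 0 0 0;38 320 0 0 0 0")

```text
time: 9.82
position: [0.5752, -0.3133, 0.158]
tool_rot: [1.0, -0.001, -0.0, 0.0]
ft_force: [0.5, 0.0, -0.5]
grip_width: 0.0316
grip_force: 25.0
```

Call:
move_arm(series="0 15 0 0 0 0;0 30 0 0 0 0;0 40 0 0 0 0;0 51 0 0 0 0;0 51 0 0 0 0;0 51 0 0 0 0;0 51 0 0 0 0")

```text
time: 10.4
position: [0.5755, -0.3599, 0.1589]
tool_rot: [1.0, 0.0, -0.0, -0.001]
ft_force: [-1.3, 0.6, -0.0]
grip_width: 0.0314
grip_force: 25.0
```

```bash
cat >> h.py <<'E'
def blob(c,lo,hi,roi=None,zs=None):
    h=cv2.cvtColor(c['img'],cv2.COLOR_RGB2HSV);m=cv2.inRange(h,np.array(lo),np.array(hi))
    if roi: k=np.zeros_like(m);k[roi[1]:roi[3],roi[0]:roi[2]]=255;m&=k
    n,l,s,ce=cv2.connectedComponentsWithStats(m);
    return [(s[i,4],ce[i].round(1).tolist(),s[i,:4].tolist()) for i in np.argsort(-s[1:,4])[:3]+1]
E
python3 - <<'E'
from h import *
o,m=st();print(o['ft_force'],o['grip_force'])
p=o['position'];D=[]
for n in('top','side'):
    c=shot(n);i=c['img'];u=px(c,[p[0],p[1],p[2]-.03]).astype(int);print(u,blob(c,(5,150,90),(15,255,255)))
    D.append(cv2.resize(i[u[1]-45:u[1]+45,u[0]-45:u[0]+45,::-1],(400,400),interpolation=cv2.INTER_CUBIC))
cv2.imwrite('pics/h1.png',np.hstack(D))
E
```

```text
t 10.4 pos [ 0.5755 -0.3599  0.1589] yaw y -90.0 z [-0.001  0.001 -1.   ] q [-0.72  0.7   1.36  0.    1.09  0.85] w 0.0314
[-1.28655309  0.64347431 -0.04600443] 25.000085793435574
[485 230] [(np.int32(472), [160.5, 172.0], [144, 157, 30, 28]), (np.int32(1), [154.0, 275.0], [154, 275, 1, 1]), (np.int32(1), [154.0, 280.0], [154, 280, 1, 1])]
[396 165] [(np.int32(120), [137.4, 279.8], [132, 272, 15, 17]), (np.int32(3), [371.0, 241.7], [370, 241, 3, 2])]
```

View pics/h1.png

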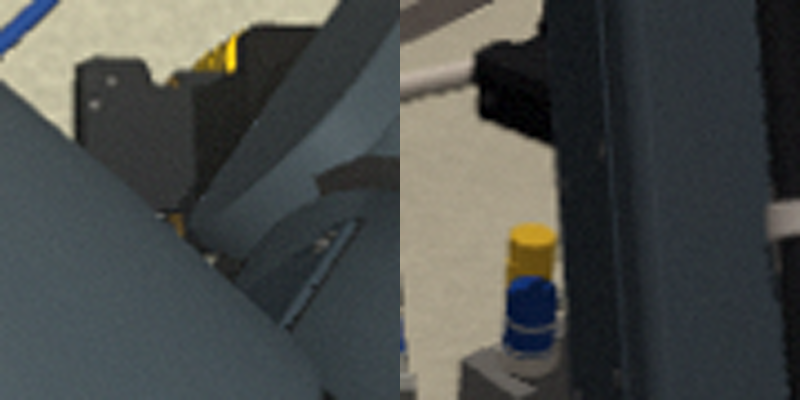

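Call:
move_arm(series="1.5 2.5 20 0 0 0;1.5 2.5 45 0 0 0;1.5 2.5 60 0 0 0;1.5 2.5 64 0 0 0;1.5 2.5 64 0 0 0;1.5 2.5 64 0 0 0")

```text
time: 11.0
position: [0.5775, -0.3639, 0.0955]
tool_rot: [1.0, 0.0, 0.0, 0.0]
ft_force: [-0.4, 0.4, -0.4]
grip_width: 0.032
grip_force: 2.5
```

Call:
move_arm(series="0 0 2 0 0 0;0 0 4 0 0 0;0 0 6 0 0 0;0 0 8 0 0 0;0 0 8 0 0 0")

```text
time: 11.42
position: [0.5778, -0.3645, 0.0901]
tool_rot: [1.0, -0.0, 0.001, 0.001]
ft_force: [-1.9, 1.9, 11.1]
grip_width: 0.0308
grip_force: 25.0
```

Call:
move_arm(series="0 0 -4 0 0 0;-0.8 -2 -4 0 0 0;-0.8 -2 -4 0 0 0;-0.8 -2 -1 0 0 0;-0.8 -2 2 0 0 0;-0.8 -2 3 0 0 0")

```text
time: 11.92
position: [0.5757, -0.3616, 0.0827]
tool_rot: [1.0, -0.0, -0.001, -0.001]
ft_force: [-0.3, 0.4, 0.0]
grip_width: 0.0314
grip_force: 25.0
```

```bash
python3 - <<'E'
from h import *
o,m=st();print(o['ft_force'],o['grip_force'])
c=shot('top','t2.png');d=shot('side','sd2.png')
print(px(c,[.577,-.362,.07]),px(d,[.577,-.362,.07]))
E
```

```text
t 11.92 pos [ 0.5757 -0.3616  0.0827] yaw y -90.0 z [-0.001  0.001 -1.   ] q [-0.72  0.79  1.4  -0.    0.95  0.85] w 0.0314
[-0.30816609  0.40823909  0.04106894] 24.999957871623337
[477.08789047 234.79265824] [394.48606964 184.08207023]
```

Call:
move_arm(series="0 0 2 0 0 0;0 0 4 0 0 0;0 0 5 0 0 0;0 0 5 0 0 0")

```text
time: 12.35
position: [0.5762, -0.362, 0.0787]
tool_rot: [1.0, -0.0, -0.0, -0.0]
ft_force: [0.2, 0.3, -0.2]
grip_width: 0.0316
grip_force: 25.0
```

Call:
move_arm(series="0 0 0 0 0 0;0 0 0 0 0 0;0 0 0 0 0 0;0 0 -20 0 0 0;0 0 -50 0 0 0;0 0 -70 0 0 0;0 0 -70 0 0 0", jaw=0.48)

```text
time: 12.93
position: [0.5789, -0.3642, 0.1544]
tool_rot: [1.0, -0.0, 0.004, 0.003]
ft_force: [0.9, -1.2, 0.5]
grip_width: 0.0417
grip_force: 0.0
```

Call:
move_arm(series="5 -28 0 0 0 0;9.5 -56 0 0 0 0;9.5 -56 0 0 0 0;9.5 -56 30 0 0 0;9.5 -56 55 0 0 0;9.5 -56 70 0 0 0;9.5 -56 70 0 0 0;9.5 -56 70 0 0 0")

```text
time: 13.6
position: [0.585, -0.3058, 0.0777]
tool_rot: [1.0, -0.0, -0.001, -0.001]
ft_force: [0.4, -0.1, -0.1]
grip_width: 0.042
grip_force: 0.0
```

Call:
move_arm(series="0 0 0 0 0 0;0 0 0 0 0 0;0 0 0 0 0 0;0 0 0 0 0 0;0 0 0 0 0 0", jaw=0.2, newtons=5)

```text
time: 14.02
position: [0.5866, -0.3068, 0.0804]
tool_rot: [1.0, -0.0, 0.001, 0.001]
ft_force: [0.0, -0.6, 3.1]
grip_width: 0.0318
grip_force: 5.0
```

Call:
move_arm(series="0 0 0 0 0 0;0 0 -5 0 0 0;0 0 -30 0 0 0;0 0 -60 0 0 0;0 0 -82 0 0 0;0 0 -82 0 0 0", jaw=0.2, newtons=25)

```text
time: 14.52
position: [0.5882, -0.3076, 0.166]
tool_rot: [1.0, -0.0, 0.004, 0.003]
ft_force: [1.1, -0.9, -0.2]
grip_width: 0.0314
grip_force: 25.0
```

Call:
move_arm(series="-6 -40 0 0 0 0;-12 -80 0 0 0 0;-18 -120 0 0 0 0;-24 -160 0 0 0 0;-30 -200 0 0 0 0;-36 -240 0 0 0 0;-42 -280 0 0 0 0;-48 -316 0 0 0 0")

```text
time: 15.18
position: [0.5361, 0.0124, 0.16]
tool_rot: [1.0, -0.0, -0.001, -0.0]
ft_force: [0.4, 0.3, -0.1]
grip_width: 0.0316
grip_force: 25.0
```

Call:
move_arm(series="0 0 0 0 0 0;0 0 0 0 0 0;0 0 0 0 0 0")

```text
time: 15.43
position: [0.5378, 0.01, 0.1604]
tool_rot: [1.0, 0.0, -0.0, 0.0]
ft_force: [-0.3, 0.2, -0.9]
grip_width: 0.0315
grip_force: 25.0
```

```bash
python3 - <<'E'
from h import *
o,m=st();print(o['ft_force'],o['grip_force'])
c=shot('top','t3.png');d=shot('side','sd3.png')
p=o['position']
for k,e in((c,'top'),(d,'side')):
    print(e,px(k,[p[0],p[1],p[2]-.04]),blob(k,(105,150,60),(125,255,255)),px(k,[.537,.0095,.05]))
    print([(round(x['p'],2),np.round(x['xyz'],4)) for x in robot.tip_of(k,'cartridge_blue')[:3]],[(round(x['p'],2),np.round(x['xyz'],4)) for x in robot.tip_of(k,'cartridge_orange')[:3]])
i=np.hstack([cv2.resize(k['img'][v:v+100,u:u+100,::-1],(400,400),interpolation=cv2.INTER_CUBIC) for k,u,v in((c,260,195),(d,260,200))]);cv2.imwrite('pics/h2.png',i)
E
```

```text
t 15.43 pos [0.5378 0.01   0.1604] yaw y -90.0 z [-0.001 -0.    -1.   ] q [-0.19  0.53  1.73 -0.    0.88  1.38] w 0.0315
[-0.25819139  0.18223461 -0.92055751] 24.99740936793387
top [306.05192473 244.58873784] [(np.int32(136), [149.0, 161.8], [143, 156, 13, 13]), (np.int32(55), [444.5, 189.9], [437, 183, 16, 15])] [306.91420522 249.61326613]
[(0.66, array([ 0.6649, -0.4169,  0.0015]))] [(0.62, array([ 0.573 , -0.36  ,  0.0366]))]
side [310.90784071 232.92958086] [(np.int32(3270), [520.0, 105.2], [476, 76, 95, 65]), (np.int32(170), [141.0, 262.7], [134, 256, 15, 14]), (np.int32(112), [313.7, 218.5], [310, 212, 9, 14])] [311.57462957 257.49950435]
[(0.6, array([0.5353, 0.0079, 0.1183])), (0.49, array([ 0.5149, -0.1221,  0.0333])), (0.42, array([ 7.061e-01,  3.426e-01, -1.000e-04]))] [(0.37, array([ 0.5143, -0.1269,  0.0348]))]
```

View pics/h2.png

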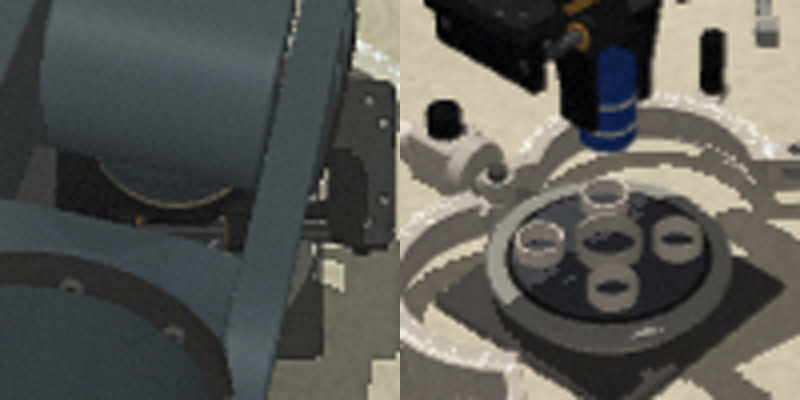

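Call:
move_arm(series="0 0 20 0 0 0;0 0 45 0 0 0;0 0 60 0 0 0;0 0 64 0 0 0;0 0 64 0 0 0;0 0 64 0 0 0")

```text
time: 16.23
position: [0.5384, 0.0095, 0.0972]
tool_rot: [1.0, -0.001, 0.0, 0.0]
ft_force: [-0.1, 0.7, -0.5]
grip_width: 0.0314
grip_force: 25.0
```

Call:
move_arm(series="0 0 3 0 0 0;0 0 6 0 0 0;0 0 9 0 0 0;0 0 9 0 0 0")

```text
time: 16.57
position: [0.5379, 0.01, 0.0882]
tool_rot: [1.0, -0.0, 0.0, 0.0]
ft_force: [0.5, -0.7, -0.1]
grip_width: 0.0317
grip_force: 25.0
```

Call:
move_arm(series="0 0 3 0 0 0;0 0 6 0 0 0;0 0 9 0 0 0;0 0 10 0 0 0;0 0 10 0 0 0")

```text
time: 16.98
position: [0.5387, 0.0099, 0.0802]
tool_rot: [1.0, -0.0, 0.001, 0.0]
ft_force: [-2.4, 0.8, 17.3]
grip_width: 0.0312
grip_force: 25.0
```

Call:
move_arm(series="0 0 0 0 0 0;0 0 0 0 0 0;0 0 0 0 0 0;0 0 -20 0 0 0;0 0 -50 0 0 0;0 0 -80 0 0 0;0 0 -80 0 0 0", jaw=0.5)

```text
time: 17.57
position: [0.5412, 0.0095, 0.1623]
tool_rot: [1.0, -0.0, 0.005, 0.001]
ft_force: [0.6, 0.1, 0.5]
grip_width: 0.0431
grip_force: 0.0
```

Call:
move_arm(series="-8 -35 0 0 0 0;-17 -70 0 0 0 0;-25 -105 0 0 0 0;-34 -140 0 0 0 0;-42 -175 0 0 0 0;-50 -210 0 0 0 0;-59 -244 0 0 0 0;-67 -272 0 0 0 0")

```text
time: 18.23
position: [0.4699, 0.2842, 0.157]
tool_rot: [1.0, 0.0, -0.001, 0.0]
ft_force: [0.4, 0.6, -0.6]
grip_width: 0.0435
grip_force: 0.0
```

Call:
move_arm(series="0 0 0 0 0 0;0 0 0 0 0 0;0 0 0 0 0 0;0 0 0 0 0 0")

```text
time: 18.57
position: [0.4712, 0.2809, 0.1574]
tool_rot: [1.0, -0.001, -0.0, 0.0]
ft_force: [0.8, 0.2, 0.1]
grip_width: 0.0434
grip_force: 0.0
```

```bash
python3 - <<'E'
from h import *
o,m=st()
c=shot('top');d=shot('side','sd4.png')
for k in(d,c): print([(round(x['p'],2),np.round(x['xyz'],4)) for x in robot.tip_of(k,'vial1')[:6]])
print([(round(x['p'],2),np.round(x['xyz'],4)) for x in robot.tip_of(c,'cover')[:2]])
E
```

```text
t 18.57 pos [0.4712 0.2809 0.1574] yaw y -90.1 z [-0.001 -0.001 -1.   ] q [ 0.33  0.55  1.71 -0.    0.89  1.91] w 0.0434
[(0.82, array([0.4678, 0.3583, 0.0051])), (0.71, array([0.3908, 0.282 , 0.001 ])), (0.64, array([ 0.4764,  0.2798, -0.004 ])), (0.59, array([0.3977, 0.3524, 0.0005]))]
[(0.66, array([0.3911, 0.2788, 0.0057])), (0.64, array([0.3983, 0.3571, 0.0026]))]
[(0.73, array([ 0.3958, -0.2712,  0.0014]))]
```

Call:
move_arm(series="0 -1 30 0 0 0;0 -1 60 0 0 0;0 -1 90 0 0 0;0 -1 110 0 0 0;0 -1 117 0 0 0;0 -1 117 0 0 0;0 -1 117 0 0 0")

```text
time: 19.4
position: [0.4715, 0.2829, 0.0413]
tool_rot: [1.0, -0.0, 0.0, -0.0]
ft_force: [-0.4, 0.3, 1.2]
grip_width: 0.0436
grip_force: 0.0
```

Call:
move_arm(series="0 0 0 0 0 0;0 0 0 0 0 0;0 0 0 0 0 0;0 0 0 0 0 0;0 0 0 0 0 0;0 0 0 0 0 0", jaw=0.1, newtons=15)

```text
time: 19.9
position: [0.4715, 0.2833, 0.0418]
tool_rot: [1.0, -0.0, 0.001, -0.0]
ft_force: [0.2, -0.2, 4.5]
grip_width: 0.0216
grip_force: 15.0
```

Call:
move_arm(series="0 0 -5 0 0 0;0 0 -35 0 0 0;0 0 -70 0 0 0;0 0 -105 0 0 0;0 0 -117 0 0 0;0 0 -117 0 0 0;0 0 -117 0 0 0")

```text
time: 20.48
position: [0.471, 0.283, 0.1585]
tool_rot: [1.0, -0.0, 0.001, -0.0]
ft_force: [0.2, -0.1, 0.3]
grip_width: 0.0214
grip_force: 15.0
```

Call:
move_arm(series="12 37 0 0 0 5.6;24 75 0 0 0 11.2;36 113 0 0 0 16.8;48 150 0 0 0 22.4;60 188 0 0 0 28;72 225 0 0 0 33.6;84 263 0 0 0 39.3;95.5 300.5 0 0 0 45")

```text
time: 21.15
position: [0.5652, -0.0192, 0.1555]
tool_rot: [0.923, -0.385, -0.002, 0.0]
ft_force: [0.1, -0.1, 0.2]
grip_width: 0.0214
grip_force: 15.0
```

Call:
move_arm(series="0 0 0 0 0 0;0 0 0 0 0 0;0 0 20 0 0 0;0 0 40 0 0 0;0 0 60 0 0 0;0 0 60 0 0 0;0 0 60 0 0 0")

```text
time: 21.73
position: [0.5641, -0.0159, 0.096]
tool_rot: [0.924, -0.382, -0.003, 0.0]
ft_force: [-0.3, -0.9, -0.0]
grip_width: 0.0216
grip_force: 15.0
```

```bash
python3 - <<'E'
from h import *
o,m=st();print(o['ft_force'])
d=shot('side')
print([px(d,q).round(1) for q in([.5667,-.0176,.05],[.5372,.0092,.09])])
cv2.imwrite('pics/h3.png',cv2.resize(d['img'][200:300,260:360,::-1],(600,600),interpolation=cv2.INTER_CUBIC))
E
```

```text
t 21.73 pos [ 0.5641 -0.0159  0.096 ] yaw y -134.9 z [-0.006  0.002 -1.   ] q [-0.23  0.66  1.7   0.    0.79  2.13] w 0.0216
[-0.32432838 -0.8774569  -0.04497984]
[array([310.6, 246.8]), array([311.4, 243.7])]
```

View pics/h3.png

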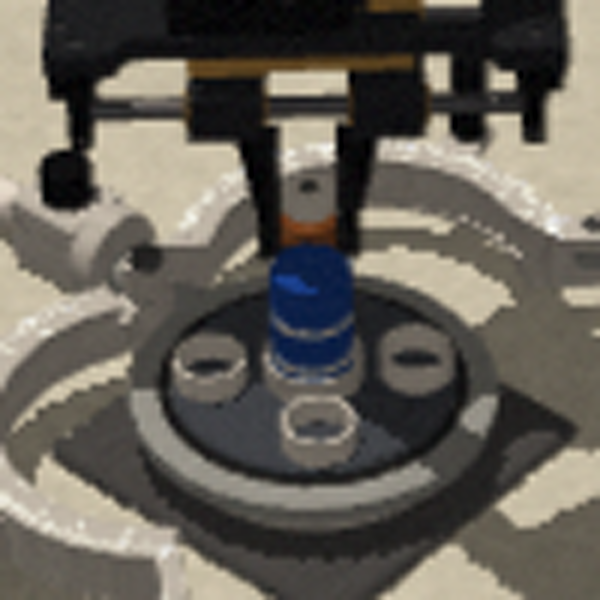

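Call:
move_arm(series="0 0 0 0 0 0;0 0 0 0 0 0")

```text
time: 21.95
position: [0.567, -0.0172, 0.099]
tool_rot: [0.924, -0.383, 0.001, -0.0]
ft_force: [-0.2, 0.2, -0.0]
grip_width: 0.0214
grip_force: 15.0
```

Call:
move_arm(series="0 0 0 0 0 0;0 0 0 0 0 0")

```text
time: 22.12
position: [0.5668, -0.0175, 0.0988]
tool_rot: [0.924, -0.383, 0.001, -0.0]
ft_force: [-0.1, -0.7, -0.7]
grip_width: 0.0216
grip_force: 15.0
```

Call:
move_arm(series="0 0 4 0 0 0;0 0 8 0 0 0;0 0 11 0 0 0;0 0 11 0 0 0;0 0 11 0 0 0;0 0 11 0 0 0")

```text
time: 22.62
position: [0.5664, -0.0175, 0.0868]
tool_rot: [0.924, -0.383, -0.0, 0.0]
ft_force: [-0.6, -0.6, -0.8]
grip_width: 0.0215
grip_force: 15.0
```

Call:
move_arm(series="0 0 3 0 0 0;0 0 6 0 0 0;0 0 8 0 0 0;0 0 8 0 0 0;0 0 8 0 0 0")

```text
time: 23.03
position: [0.5667, -0.0174, 0.0796]
tool_rot: [0.924, -0.383, 0.0, -0.0]
ft_force: [-1.2, 0.2, 4.4]
grip_width: 0.0216
grip_force: 15.0
```

Call:
move_arm(series="0 0 0 0 0 0;0 0 0 0 0 0;0 0 0 0 0 0;0 0 -20 0 0 0;0 0 -50 0 0 0;0 0 -80 0 0 0;0 0 -80 0 0 0", jaw=0.5)

```text
time: 23.62
position: [0.5699, -0.0183, 0.1639]
tool_rot: [0.924, -0.383, 0.005, -0.001]
ft_force: [1.2, 0.0, 0.5]
grip_width: 0.0435
grip_force: 0.0
```

Call:
move_arm(series="-33 -19 0 0 0 -5.6;-67 -39 0 0 0 -11.2;-101 -58 0 0 0 -16.8;-134 -78 0 0 0 -22.4;-168 -97 0 0 0 -28;-201 -117 0 0 0 -33.6;-235 -136 0 0 0 -39.3;-268 -155 0 0 0 -45")

```text
time: 24.28
position: [0.4854, 0.2832, 0.1582]
tool_rot: [1.0, 0.002, -0.001, 0.0]
ft_force: [0.3, 0.7, -0.1]
grip_width: 0.0438
grip_force: 0.0
```

Call:
move_arm(series="-10 -38 0 0 0 0;-20 -75 0 0 0 0;-20 -75 0 0 0 0;-20 -75 0 0 0 0;-20 -75 0 0 0 0;-20 -75 0 0 0 0")

```text
time: 24.78
position: [0.4668, 0.3553, 0.1585]
tool_rot: [1.0, -0.001, -0.0, 0.0]
ft_force: [0.1, -0.7, -0.3]
grip_width: 0.0436
grip_force: 0.0
```

```bash
python3 - <<'E'
from h import *
o,m=st()
c=shot('top');d=shot('side')
print([(round(x['p'],2),np.round(x['xyz'],4)) for x in robot.tip_of(d,'vial1')[:6]])
print([(round(x['p'],2),np.round(x['xyz'],4)) for x in robot.tip_of(c,'vial1')[:6]])
print([(round(x['p'],2),np.round(x['xyz'],4)) for x in robot.tip_of(c,'cover')[:2]])
E
```

```text
t 24.78 pos [0.4668 0.3553 0.1585] yaw y -90.1 z [-0.001 -0.001 -1.   ] q [ 0.46  0.59  1.61 -0.    0.95  2.03] w 0.0436
[(0.79, array([0.3877, 0.2806, 0.0006])), (0.79, array([3.954e-01, 3.482e-01, 3.000e-04])), (0.71, array([0.4672, 0.3609, 0.0034])), (0.37, array([ 0.5679, -0.0164,  0.0361]))]
[(0.72, array([0.402 , 0.3521, 0.0043])), (0.72, array([ 0.5658, -0.0141,  0.0369])), (0.56, array([ 0.5676, -0.0174,  0.0413])), (0.5, array([0.3899, 0.2804, 0.0032]))]
[(0.72, array([ 0.3586,  0.0658, -0.0015])), (0.6, array([ 0.5128, -0.1288,  0.0383]))]
```

Call:
move_arm(series="0 -1 30 0 0 0;0 -1 60 0 0 0;0 -1 90 0 0 0;0 -1 110 0 0 0;0 -1 118 0 0 0;0 -1 118 0 0 0;0 -1 118 0 0 0")

```text
time: 25.62
position: [0.4672, 0.3575, 0.0412]
tool_rot: [1.0, -0.001, 0.0, -0.0]
ft_force: [-0.9, -0.2, 0.5]
grip_width: 0.0434
grip_force: 0.0
```

Call:
move_arm(series="0 0 0 0 0 0;0 0 0 0 0 0;0 0 0 0 0 0;0 0 0 0 0 0;0 0 0 0 0 0;0 0 0 0 0 0", jaw=0.1)

```text
time: 26.12
position: [0.4672, 0.358, 0.0418]
tool_rot: [1.0, -0.0, 0.001, -0.0]
ft_force: [-1.4, 0.4, 4.2]
grip_width: 0.0214
grip_force: 15.0
```

Call:
move_arm(series="0 0 -5 0 0 0;0 0 -35 0 0 0;0 0 -70 0 0 0;0 0 -105 0 0 0;0 0 -118 0 0 0;0 0 -118 0 0 0;0 0 -118 0 0 0;0 0 -118 0 0 0")

```text
time: 26.78
position: [0.4655, 0.357, 0.1577]
tool_rot: [1.0, -0.0, -0.001, 0.001]
ft_force: [0.1, 0.5, -0.0]
grip_width: 0.0214
grip_force: 15.0
```

Call:
move_arm(series="4 38 0 0 0 -5.6;9 75 0 0 0 -11.2;13 113 0 0 0 -16.8;17 151 0 0 0 -22.4;22 188 0 0 0 -28;26 226 0 0 0 -33.6;31 264 0 0 0 -39.3;35 301 0 0 0 -45")

```text
time: 27.45
position: [0.5002, 0.0549, 0.157]
tool_rot: [0.923, 0.385, -0.002, -0.001]
ft_force: [1.4, 0.5, -0.2]
grip_width: 0.0216
grip_force: 15.0
```

Call:
move_arm(series="-24 30 0 0 0 0;-47 59 0 0 0 0;-47 59 0 0 0 0;-47 59 0 0 0 0;-47 59 0 0 0 0;-47 59 0 0 0 0;-47 59 0 0 0 0")

```text
time: 28.03
position: [0.5091, -0.0168, 0.1583]
tool_rot: [0.924, 0.383, -0.001, -0.001]
ft_force: [0.8, -0.1, -1.0]
grip_width: 0.0212
grip_force: 15.0
```

Call:
move_arm(series="-0.5 1.3 20 0 0 0;-0.5 1.3 40 0 0 0;-0.5 1.3 60 0 0 0;-0.5 1.3 60 0 0 0;-0.5 1.3 60 0 0 0;-0.5 1.3 60 0 0 0;-0.5 1.3 60 0 0 0;-0.5 1.3 60 0 0 0")

```text
time: 28.7
position: [0.5113, -0.0195, 0.1001]
tool_rot: [0.924, 0.383, 0.001, 0.001]
ft_force: [-0.3, -0.2, -1.0]
grip_width: 0.0214
grip_force: 15.0
```

Call:
move_arm(series="0 0 0 0 0 0")

```text
time: 28.78
position: [0.5111, -0.0196, 0.0999]
tool_rot: [0.924, 0.383, 0.001, 0.001]
ft_force: [-0.3, -0.1, 0.6]
grip_width: 0.0214
grip_force: 15.0
```

Call:
move_arm(series="-0.6 -0.6 4 0 0 0;-0.6 -0.6 8 0 0 0;-0.6 -0.6 12 0 0 0;-0.6 -0.6 12 0 0 0;-0.6 -0.6 12 0 0 0;-0.6 -0.6 12 0 0 0")

```text
time: 29.28
position: [0.5096, -0.0196, 0.0867]
tool_rot: [0.924, 0.382, -0.0, -0.0]
ft_force: [-0.8, 0.8, -0.6]
grip_width: 0.0215
grip_force: 15.0
```

Call:
move_arm(series="0 0 3 0 0 0;0 0 6 0 0 0;0 0 8 0 0 0;0 0 8 0 0 0;0 0 8 0 0 0")

```text
time: 29.7
position: [0.5095, -0.0195, 0.0795]
tool_rot: [0.924, 0.382, -0.0, -0.0]
ft_force: [-1.4, 1.4, 6.7]
grip_width: 0.0216
grip_force: 15.0
```

Call:
move_arm(series="0 0 0 0 0 0;0 0 0 0 0 0;0 0 0 0 0 0;0 0 -20 0 0 0;0 0 -50 0 0 0;0 0 -80 0 0 0;0 0 -80 0 0 0", jaw=0.5)

```text
time: 30.28
position: [0.5129, -0.0203, 0.1633]
tool_rot: [0.924, 0.383, 0.004, 0.003]
ft_force: [1.2, 0.1, 0.4]
grip_width: 0.0432
grip_force: 0.0
```

Call:
move_arm(series="16 -37 0 0 0 5.6;32 -74 0 0 0 11.2;48 -111 0 0 0 16.8;64 -148 0 0 0 22.4;80 -185 0 0 0 28;96 -222 0 0 0 33.6;112 -259 0 0 0 39.3;128 -296 0 0 0 45")

```text
time: 30.95
position: [0.3905, 0.2801, 0.1584]
tool_rot: [1.0, -0.001, -0.0, 0.0]
ft_force: [0.2, 0.5, -0.1]
grip_width: 0.0435
grip_force: 0.0
```

Call:
move_arm(series="0 0 0 0 0 0;0 0 0 0 0 0;0 0 0 0 0 0;0 0 0 0 0 0;0 0 0 0 0 0")

```text
time: 31.37
position: [0.3925, 0.2773, 0.1587]
tool_rot: [1.0, 0.001, -0.0, 0.0]
ft_force: [0.5, -0.9, -0.8]
grip_width: 0.0437
grip_force: 0.0
```

```bash
python3 - <<'E'
from h import *
o,m=st()
d=shot('side');c=shot('top','t5.png')
for k in(d,c): print([(round(x['p'],2),np.round(x['xyz'],4)) for x in robot.tip_of(k,'vial1')[:6]])
print([(round(x['p'],2),np.round(x['xyz'],4)) for x in robot.tip_of(c,'cover')[:2]])
E
```

```text
t 31.37 pos [0.3925 0.2773 0.1587] yaw y -89.9 z [-0. -0. -1.] q [ 0.38  0.47  1.87 -0.    0.8   1.95] w 0.0437
[(0.65, array([ 0.5698, -0.0177,  0.0401])), (0.64, array([ 0.3961,  0.3502, -0.0017])), (0.58, array([ 0.388,  0.282, -0.002])), (0.5, array([ 0.51  , -0.0182,  0.0341])), (0.45, array([ 0.5088, -0.0217,  0.0404]))]
[(0.66, array([ 0.5111, -0.0188,  0.038 ])), (0.58, array([ 0.5753, -0.3633,  0.0402])), (0.53, array([ 0.5701, -0.0129,  0.0386]))]
[(0.72, array([ 0.3956, -0.2717, -0.0036]))]
```

Call:
move_arm(series="-1.3 -2 30 0 0 0;-1.3 -2 60 0 0 0;-1.3 -2 90 0 0 0;-1.3 -2 110 0 0 0;-1.3 -2 118 0 0 0;-1.3 -2 118 0 0 0;-1.3 -2 118 0 0 0")

```text
time: 32.2
position: [0.3908, 0.2806, 0.0411]
tool_rot: [1.0, 0.002, -0.0, 0.0]
ft_force: [-0.2, 0.2, 0.8]
grip_width: 0.0438
grip_force: 0.0
```

Call:
move_arm(series="0 0 0 0 0 0;0 0 0 0 0 0")

```text
time: 32.37
position: [0.3914, 0.281, 0.0422]
tool_rot: [1.0, 0.002, 0.001, -0.001]
ft_force: [0.6, -0.5, 0.4]
grip_width: 0.0435
grip_force: 0.0
```

Call:
move_arm(series="-0.4 0 0 0 0 0;-0.4 0 0 0 0 0;-0.4 0 0 0 0 0;-0.4 0 0 0 0 0;-0.4 0 0 0 0 0;-0.4 0 0 0 0 0", jaw=0.1)

```text
time: 32.87
position: [0.3902, 0.2807, 0.0412]
tool_rot: [1.0, 0.002, 0.0, -0.0]
ft_force: [-0.4, -0.1, 3.5]
grip_width: 0.0218
grip_force: 15.0
```

Call:
move_arm(series="0 0 -5 0 0 0;0 0 -35 0 0 0;0 0 -70 0 0 0;0 0 -105 0 0 0;0 0 -118 0 0 0;0 0 -118 0 0 0;0 0 -118 0 0 0;0 0 -118 0 0 0")

```text
time: 33.53
position: [0.3891, 0.2802, 0.1581]
tool_rot: [1.0, 0.002, -0.001, 0.0]
ft_force: [0.1, -0.1, 0.2]
grip_width: 0.0214
grip_force: 15.0
```

Call:
move_arm(series="22 30 0 0 0 -5.6;43 60 0 0 0 -11.2;65 90 0 0 0 -16.8;87 120 0 0 0 -22.4;109 151 0 0 0 -28;130 181 0 0 0 -33.6;152 211 0 0 0 -39.3;174 241.5 0 0 0 -45")

```text
time: 34.2
position: [0.5644, 0.0382, 0.1565]
tool_rot: [0.922, 0.387, -0.002, -0.001]
ft_force: [0.5, 0.7, -0.1]
grip_width: 0.0211
grip_force: 15.0
```

Call:
move_arm(series="0 0 0 0 0 0;0 0 20 0 0 0;0 0 40 0 0 0;0 0 59 0 0 0;0 0 59 0 0 0;0 0 59 0 0 0;0 0 59 0 0 0;0 0 59 0 0 0")

```text
time: 34.87
position: [0.5655, 0.0399, 0.1005]
tool_rot: [0.923, 0.385, 0.001, 0.0]
ft_force: [-0.2, -0.3, 0.1]
grip_width: 0.0213
grip_force: 15.0
```

Call:
move_arm(series="0 0 0 0 0 0;0 0 0 0 0 0")

```text
time: 35.03
position: [0.5656, 0.0399, 0.1009]
tool_rot: [0.923, 0.385, 0.001, 0.0]
ft_force: [0.5, 0.5, 0.3]
grip_width: 0.0214
grip_force: 15.0
```

Call:
move_arm(series="-1 0 4 0 0 0;-1 0 8 0 0 0;-1 0 13 0 0 0;-1 0 13 0 0 0;-1 0 13 0 0 0;-1 0 13 0 0 0")

```text
time: 35.53
position: [0.5643, 0.0391, 0.0867]
tool_rot: [0.923, 0.384, -0.0, -0.0]
ft_force: [0.3, -0.4, 0.6]
grip_width: 0.0211
grip_force: 15.0
```

Call:
move_arm(series="0 0 3 0 0 0;0 0 6 0 0 0;0 0 8 0 0 0;0 0 8 0 0 0;0 0 8 0 0 0")

```text
time: 35.95
position: [0.5642, 0.0392, 0.0791]
tool_rot: [0.923, 0.385, -0.0, -0.0]
ft_force: [0.1, 0.5, 3.1]
grip_width: 0.0217
grip_force: 15.0
```

Call:
move_arm(series="0 0 0 0 0 0;0 0 0 0 0 0;0 0 0 0 0 0;0 0 -20 0 0 0;0 0 -50 0 0 0;0 0 -80 0 0 0;0 0 -80 0 0 0", jaw=0.5)

```text
time: 36.53
position: [0.568, 0.0387, 0.164]
tool_rot: [0.923, 0.385, 0.005, 0.003]
ft_force: [0.1, 0.2, -0.2]
grip_width: 0.0433
grip_force: 0.0
```

Call:
move_arm(series="11 -38 0 0 0 5.6;22 -75 0 0 0 11.2;34 -113 0 0 0 16.8;45 -151 0 0 0 22.4;56 -188 0 0 0 28;67 -226 0 0 0 33.6;79 -264 0 0 0 39.3;90 -301 0 0 0 45")

```text
time: 37.2
position: [0.4127, 0.3164, 0.1585]
tool_rot: [1.0, -0.001, -0.0, 0.0]
ft_force: [0.4, -0.1, 0.2]
grip_width: 0.0433
grip_force: 0.0
```

Call:
move_arm(series="-19 -35 0 0 0 0;-19 -35 0 0 0 0;-19 -35 20 0 0 0;-19 -35 50 0 0 0;-19 -35 60 0 0 0;-19 -35 60 0 0 0;-19 -35 60 0 0 0;-19 -35 60 0 0 0")

```text
time: 37.87
position: [0.3958, 0.3498, 0.0996]
tool_rot: [1.0, 0.002, 0.001, -0.0]
ft_force: [0.5, 0.7, -0.0]
grip_width: 0.0437
grip_force: 0.0
```

Call:
move_arm(series="0 0 0 0 0 0;0 0 0 0 0 0")

```text
time: 38.03
position: [0.3958, 0.3501, 0.1001]
tool_rot: [1.0, 0.002, 0.001, -0.001]
ft_force: [-0.5, 0.5, -0.8]
grip_width: 0.0434
grip_force: 0.0
```

```bash
python3 - <<'E'
from h import *
o,m=st()
d=shot('side');c=shot('top','t6.png')
for k in(d,c): print([(round(x['p'],2),np.round(x['xyz'],4)) for x in robot.tip_of(k,'vial1')[:6]])
print([(round(x['p'],2),np.round(x['xyz'],4)) for x in robot.tip_of(c,'cover')[:2]])
E
```

```text
t 38.03 pos [0.3958 0.3501 0.1001] yaw y -89.8 z [ 0.002  0.001 -1.   ] q [0.51 0.62 1.8  0.   0.72 2.08] w 0.0434
[(0.81, array([3.968e-01, 3.509e-01, 2.000e-04])), (0.72, array([ 0.5074, -0.0194,  0.0418])), (0.64, array([ 0.5664, -0.0163,  0.0361])), (0.54, array([0.5625, 0.0392, 0.0364]))]
[(0.58, array([0.5372, 0.0089, 0.0331])), (0.55, array([ 0.5702, -0.0187,  0.0414])), (0.51, array([ 0.5099, -0.0164,  0.0358])), (0.42, array([0.5639, 0.0395, 0.0426]))]
[(0.7, array([ 0.3957, -0.2735, -0.0013]))]
```

Call:
move_arm(series="0 0 25 0 0 0;0 0 50 0 0 0;0 0 59 0 0 0;0 0 59 0 0 0;0 0 59 0 0 0")

```text
time: 38.7
position: [0.3947, 0.3498, 0.0398]
tool_rot: [1.0, 0.002, -0.0, 0.0]
ft_force: [-0.0, -0.2, 0.5]
grip_width: 0.0436
grip_force: 0.0
```

Call:
move_arm(series="0 0 0 0 0 0;0 0 0 0 0 0;0 0 0 0 0 0;0 0 0 0 0 0;0 0 0 0 0 0;0 0 0 0 0 0", jaw=0.1)

```text
time: 39.2
position: [0.3953, 0.3502, 0.0406]
tool_rot: [1.0, 0.002, 0.001, -0.0]
ft_force: [0.5, 0.0, 4.5]
grip_width: 0.0217
grip_force: 15.0
```

Call:
move_arm(series="0 0 -5 0 0 0;0 0 -35 0 0 0;0 0 -70 0 0 0;0 0 -105 0 0 0;0 0 -118 0 0 0;0 0 -118 0 0 0;0 0 -118 0 0 0;0 0 -118 0 0 0")

```text
time: 39.87
position: [0.3939, 0.3493, 0.157]
tool_rot: [1.0, 0.002, -0.001, 0.001]
ft_force: [0.7, -0.5, -0.6]
grip_width: 0.0215
grip_force: 15.0
```

Call:
move_arm(series="12 35 0 0 0 5.6;25 70 0 0 0 11.2;37 104 0 0 0 16.8;50 139 0 0 0 22.4;62 174 0 0 0 28;75 208 0 0 0 33.6;87 243 0 0 0 39.3;99.5 278 0 0 0 45")

```text
time: 40.53
position: [0.4944, 0.0706, 0.156]
tool_rot: [0.924, -0.383, -0.002, 0.001]
ft_force: [0.5, 0.0, -0.6]
grip_width: 0.0214
grip_force: 15.0
```

Call:
move_arm(series="33.5 16 0 0 0 0;33.5 16 20 0 0 0;33.5 16 40 0 0 0;33.5 16 59 0 0 0;33.5 16 59 0 0 0;33.5 16 59 0 0 0;33.5 16 59 0 0 0;33.5 16 59 0 0 0")

```text
time: 41.2
position: [0.5084, 0.0375, 0.0994]
tool_rot: [0.925, -0.381, 0.0, -0.0]
ft_force: [0.6, 0.3, 0.0]
grip_width: 0.0215
grip_force: 15.0
```

Call:
move_arm(series="0 0 0 0 0 0;0 0 0 0 0 0")

```text
time: 41.37
position: [0.5085, 0.0375, 0.0998]
tool_rot: [0.925, -0.381, 0.001, -0.0]
ft_force: [0.2, 0.2, -0.0]
grip_width: 0.0212
grip_force: 15.0
```

Call:
move_arm(series="-0.5 0 4 0 0 0;-0.5 0 8 0 0 0;-0.5 0 12 0 0 0;-0.5 0 12 0 0 0;-0.5 0 12 0 0 0;-0.5 0 12 0 0 0")

```text
time: 41.87
position: [0.5076, 0.0377, 0.0868]
tool_rot: [0.925, -0.381, -0.0, 0.0]
ft_force: [0.0, 0.6, 0.4]
grip_width: 0.0215
grip_force: 15.0
```

Call:
move_arm(series="0 0 3 0 0 0;0 0 6 0 0 0;0 0 8 0 0 0;0 0 8 0 0 0;0 0 8 0 0 0")

```text
time: 42.28
position: [0.5076, 0.0377, 0.0788]
tool_rot: [0.925, -0.381, -0.0, 0.0]
ft_force: [0.8, 1.0, -0.3]
grip_width: 0.0215
grip_force: 15.0
```

Call:
move_arm(series="0 0 0 0 0 0;0 0 0 0 0 0;0 0 0 0 0 0;0 0 -20 0 0 0;0 0 -50 0 0 0;0 0 -80 0 0 0;0 0 -90 0 0 0", jaw=0.5)

```text
time: 42.87
position: [0.5096, 0.0375, 0.1724]
tool_rot: [0.925, -0.381, 0.003, -0.001]
ft_force: [-0.1, 0.6, 0.6]
grip_width: 0.0432
grip_force: 0.0
```

Call:
move_arm(series="-20 -9 0 0 0 -5.6;-39 -18 0 0 0 -11.2;-58 -27 0 0 0 -16.8;-77 -36 0 0 0 -22.4;-97 -45 0 0 0 -28;-116 -53 0 0 0 -33.6;-136 -62 0 0 0 -39.3;-155 -71 0 0 0 -45")

```text
time: 43.53
position: [0.4466, 0.1981, 0.1685]
tool_rot: [1.0, 0.004, -0.001, 0.0]
ft_force: [0.2, -0.1, 0.9]
grip_width: 0.0435
grip_force: 0.0
```

```bash
python3 - <<'E'
from h import *
o,m=st()
c=shot('top','t7.png');d=shot('side','sd7.png')
for t in('cover','cartridge_blue','cartridge_orange','vial1'):
  for k in(c,d): print(t,[(round(x['p'],2),np.round(x['xyz'],4)) for x in robot.tip_of(k,t)[:5]])
u,v=px(c,[.396,-.272,.06]).astype(int);print(u,v)
a=cv2.resize(c['img'][v-50:v+50,u-50:u+50,::-1],(400,400),interpolation=cv2.INTER_CUBIC)
u,v=px(c,[.537,.01,.06]).astype(int);print(u,v)
b=cv2.resize(c['img'][v-50:v+50,u-50:u+50,::-1],(400,400),interpolation=cv2.INTER_CUBIC)
cv2.imwrite('pics/h4.png',np.hstack([a,b]))
E
```

```text
t 43.53 pos [0.4466 0.1981 0.1685] yaw y -89.5 z [-0.001 -0.    -1.   ] q [0.19 0.46 1.85 0.   0.83 1.75] w 0.0435
cover [(0.83, array([ 0.3947, -0.2713,  0.0012])), (0.52, array([ 0.359 ,  0.0664, -0.0008]))]
cover [(0.77, array([ 0.3969, -0.2765,  0.0011])), (0.54, array([ 0.691 , -0.3075, -0.0014])), (0.38, array([0.5377, 0.0063, 0.0374]))]
cartridge_blue [(0.71, array([0.5383, 0.0088, 0.0368])), (0.6, array([ 0.662 , -0.4153,  0.0018]))]
cartridge_blue [(0.52, array([ 0.6688, -0.4125,  0.    ]))]
cartridge_orange [(0.85, array([ 0.5753, -0.3611,  0.0403])), (0.58, array([ 0.4818, -0.1471,  0.068 ]))]
cartridge_orange []
vial1 [(0.62, array([0.5691, 0.1669, 0.0722])), (0.57, array([0.5614, 0.0394, 0.0439])), (0.5, array([ 0.5691, -0.016 ,  0.0402])), (0.42, array([ 0.5084, -0.0182,  0.0356])), (0.41, array([0.5126, 0.0368, 0.0413]))]
vial1 [(0.58, array([ 0.5871, -0.3068,  0.0349])), (0.52, array([0.5356, 0.0113, 0.0008])), (0.5, array([0.5609, 0.04  , 0.0391])), (0.49, array([ 0.5109, -0.019 ,  0.0407]))]
435 317
306 248
```

View pics/h4.png

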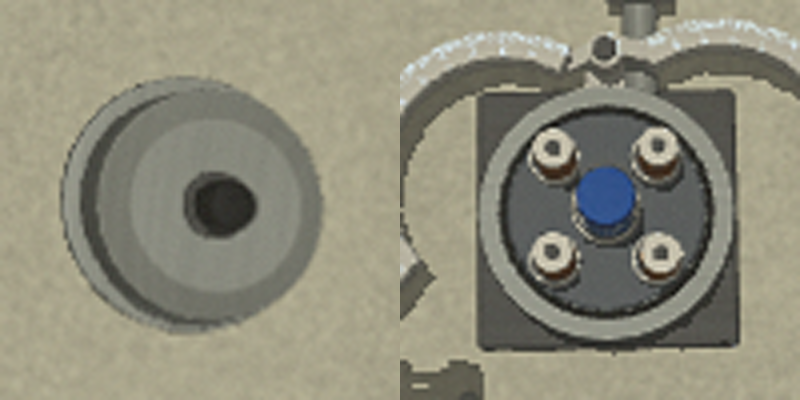

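```bash
python3 - <<'E'
from h import *
c=shot('top');im=cv2.resize(c['img'][267:367,385:485],None,fx=4,fy=4,interpolation=cv2.INTER_CUBIC)
g=cv2.cvtColor(im,cv2.COLOR_RGB2GRAY)
m=(g<62).astype(np.uint8);n,l,s,ce=cv2.connectedComponentsWithStats(m)
for i in np.argsort(-s[1:,4])[:3]+1: print(s[i],ce[i])
for x,y,z in((226,207,.102),): print(ray(c,(385+(x+.5)/4-.5,267+(y+.5)/4-.5),z))
w=[(e-38.5)*0 for e in()]
# predicted knob top circle / flange circle for fit
for p in([.396,-.272],[.395,-.271],[.397,-.2735]):
  q=[px(c,[*p,.102]),px(c,[p[0],p[1]+.013,.102]),px(c,[p[0],p[1]-.013,.102]),px(c,[p[0]+.013,p[1],.102]),px(c,[p[0]-.013,p[1],.102]),px(c,[p[0],p[1]+.072,.007]),px(c,[p[0]+.072,p[1],.007]),px(c,[p[0]-.072,p[1],.007])]
  print(p,[((a-[385,267]+.5)*4-.5).round(0).tolist() for a in q])
E
```

```text
[ 194  179   61   56 2652] [223.31372549 205.95060332]
[ 86 226   2   8  12] [ 86.66666667 229.66666667]
[102 261   2   5   9] [102.55555556 262.77777778]
[ 0.39466829 -0.27183037  0.102     ]
[0.396, -0.272] [[226.0, 204.0], [201.0, 204.0], [251.0, 205.0], [226.0, 179.0], [227.0, 230.0], [54.0, 200.0], [180.0, 75.0], [182.0, 333.0]]
[0.395, -0.271] [[224.0, 206.0], [199.0, 206.0], [250.0, 207.0], [224.0, 181.0], [225.0, 232.0], [53.0, 201.0], [179.0, 77.0], [180.0, 335.0]]
[0.397, -0.2735] [[229.0, 202.0], [204.0, 202.0], [254.0, 203.0], [229.0, 177.0], [229.0, 228.0], [57.0, 198.0], [183.0, 73.0], [185.0, 331.0]]
```

Call:
move_arm(series="-4 40 0 0 0 0;-8 80 0 0 0 0;-12 120 0 0 0 0;-17 160 0 0 0 0;-21 200 0 0 0 0;-25 240 0 0 0 0;-29 280 0 0 0 0;-34 320 0 0 0 0", jaw=0.6)

```text
time: 44.75
position: [0.4145, -0.1253, 0.1691]
tool_rot: [1.0, 0.001, 0.0, 0.0]
ft_force: [1.3, 0.2, -0.3]
grip_width: 0.0521
grip_force: 0.0
```

Call:
move_arm(series="-5 40 0 0 0 0;-9 80 0 0 0 0;-13 120 0 0 0 0;-17 152 0 0 0 0;-17 152 0 0 0 0;-17 152 0 0 0 0;-17 152 0 0 0 0;-17 152 0 0 0 0")

```text
time: 45.42
position: [0.398, -0.2735, 0.1687]
tool_rot: [1.0, 0.002, -0.001, -0.001]
ft_force: [-0.3, 0.6, 0.2]
grip_width: 0.0521
grip_force: 0.0
```

Call:
move_arm(series="0 0 0 0 0 0;0 0 0 0 0 0")

```text
time: 45.58
position: [0.3985, -0.2736, 0.169]
tool_rot: [1.0, 0.003, -0.0, -0.0]
ft_force: [-0.4, -0.2, 0.0]
grip_width: 0.0522
grip_force: 0.0
```

Call:
move_arm(series="-2.5 1 25 0 0 0;-2.5 1 50 0 0 0;-2.5 1 70 0 0 0;-2.5 1 77 0 0 0;-2.5 1 77 0 0 0;-2.5 1 77 0 0 0;-2.5 1 77 0 0 0")

```text
time: 46.17
position: [0.3967, -0.2763, 0.0928]
tool_rot: [1.0, 0.002, 0.001, 0.001]
ft_force: [0.9, -0.4, 0.6]
grip_width: 0.052
grip_force: 0.0
```

Call:
move_arm(series="0 0 0 0 0 0;0 0 0 0 0 0;0 0 0 0 0 0;0 0 0 0 0 0;0 0 0 0 0 0;0 0 0 0 0 0", jaw=0.1, newtons=8)

```text
time: 46.67
position: [0.3959, -0.2752, 0.0922]
tool_rot: [1.0, 0.002, -0.0, -0.001]
ft_force: [1.1, 3.4, 4.4]
grip_width: 0.0259
grip_force: 8.0
```

Call:
move_arm(series="0 0 0 0 0 0;0 0 0 0 0 0;0 0 0 0 0 0", newtons=50)

```text
time: 46.92
position: [0.3959, -0.2752, 0.0922]
tool_rot: [1.0, 0.002, -0.0, -0.001]
ft_force: [0.9, 3.7, 5.7]
grip_width: 0.0249
grip_force: 50.0
```

Call:
move_arm(series="0 0 -5 0 0 0;0 0 -20 0 0 0;0 0 -40 0 0 0;0 0 -70 0 0 0;0 0 -100 0 0 0;0 0 -118 0 0 0;0 0 -118 0 0 0;0 0 -118 0 0 0")

```text
time: 47.58
position: [0.3958, -0.2762, 0.2099]
tool_rot: [1.0, 0.002, 0.0, 0.001]
ft_force: [-0.2, -0.1, -6.4]
grip_width: 0.0246
grip_force: 50.0
```

Call:
move_arm(series="5 -10 0 0 0 0;15 -30 0 0 0 0;27 -55 0 0 0 0;40 -80 0 0 0 0;52 -105 0 0 0 0;64 -130 0 0 0 0;77 -155 0 0 0 0;89 -180 0 0 0 0")

```text
time: 48.25
position: [0.4832, -0.093, 0.2074]
tool_rot: [1.0, 0.002, -0.003, -0.001]
ft_force: [0.6, -0.5, -6.0]
grip_width: 0.0245
grip_force: 50.0
```

Call:
move_arm(series="12 -25 0 0 0 0;25 -50 0 0 0 0;37 -75 0 0 0 0;45 -92 0 0 0 0;50 -102 0 0 0 0;52.5 -106 0 0 0 0;52.5 -106 0 0 0 0;52.5 -106 0 0 0 0")

```text
time: 48.92
position: [0.5354, 0.0102, 0.2089]
tool_rot: [1.0, 0.002, -0.001, 0.0]
ft_force: [-0.5, -0.2, -5.9]
grip_width: 0.0253
grip_force: 50.0
```

Call:
move_arm(series="0 0 0 0 0 0;0 0 0 0 0 0;0 0 0 0 0 0")

```text
time: 49.17
position: [0.536, 0.0097, 0.21]
tool_rot: [1.0, 0.001, -0.0, 0.0]
ft_force: [0.0, -0.1, -6.2]
grip_width: 0.0249
grip_force: 50.0
```

```bash
python3 - <<'E'
from h import *
o,m=st()
d=shot('side')
cv2.imwrite('pics/h5.png',cv2.resize(d['img'][140:300,220:400,::-1],None,fx=3.5,fy=3.5,interpolation=cv2.INTER_CUBIC))
p=o['position']
# predicted flange outline extremes of cover if centred on TCP
a=np.linspace(0,2*np.pi,60);q=np.array([px(d,[p[0]+.072*np.cos(t),p[1]+.072*np.sin(t),p[2]-.092]) for t in a]);print(q.min(0),q.max(0),((q.min(0)-[220,140])*3.5).round(),((q.max(0)-[220,140])*3.5).round())
print([(round(x['p'],2),np.round(x['xyz'],4)) for x in robot.tip_of(d,'cover')[:3]])
E
```

```text
t 49.17 pos [0.536  0.0097 0.21  ] yaw y -89.9 z [-0. -0. -1.] q [-0.19  0.45  1.69 -0.    1.    1.38] w 0.0249
[279.1735137  215.74785133] [343.96732747 254.46532458] [207. 265.] [434. 401.]
[(0.67, array([0.5394, 0.0099, 0.1193]))]
```

View pics/h5.png

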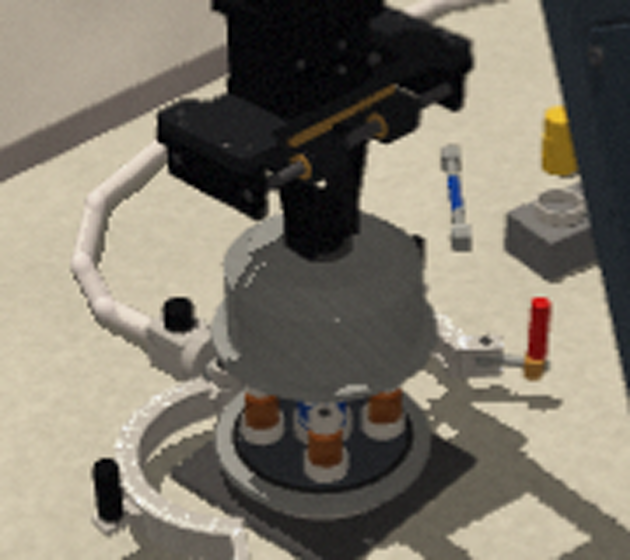

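Call:
move_arm(series="1.2 0 15 0 0 0;1.2 0 30 0 0 0;1.2 0 45 0 0 0;1.2 0 60 0 0 0;1.2 0 70 0 0 0;1.2 0 75 0 0 0;1.2 0 75 0 0 0;1.2 0 75 0 0 0")

```text
time: 49.93
position: [0.5379, 0.0104, 0.1352]
tool_rot: [1.0, 0.002, 0.0, 0.0]
ft_force: [-0.1, -0.1, -5.1]
grip_width: 0.0244
grip_force: 50.0
```

Call:
move_arm(series="0 0 0 0 0 0;0 0 0 0 0 0")

```text
time: 50.1
position: [0.5383, 0.0105, 0.1358]
tool_rot: [1.0, 0.002, 0.001, 0.0]
ft_force: [0.4, 0.1, -6.6]
grip_width: 0.0249
grip_force: 50.0
```

```bash
python3 - <<'E'
from h import *
o,m=st()
d=shot('side')
p=o['position'];a=np.linspace(0,2*np.pi,60)
for P in([p[0],p[1],p[2]-.092],[.5372,.0092,.034]):
    q=np.array([px(d,[P[0]+.072*np.cos(t),P[1]+.072*np.sin(t),P[2]]) for t in a]);print(((q.min(0)-[220,140])*3.5).round(),((q.max(0)-[220,140])*3.5).round())
cv2.imwrite('pics/h6.png',cv2.resize(d['img'][205:300,265:360,::-1],(570,570),interpolation=cv2.INTER_CUBIC))
E
```

```text
t 50.1 pos [0.5383 0.0105 0.1358] yaw y -89.8 z [ 0.002 -0.    -1.   ] q [-0.19  0.57  1.75  0.    0.82  1.38] w 0.0249
[209. 352.] [427. 491.]
[213. 363.] [429. 503.]
```

View pics/h6.png

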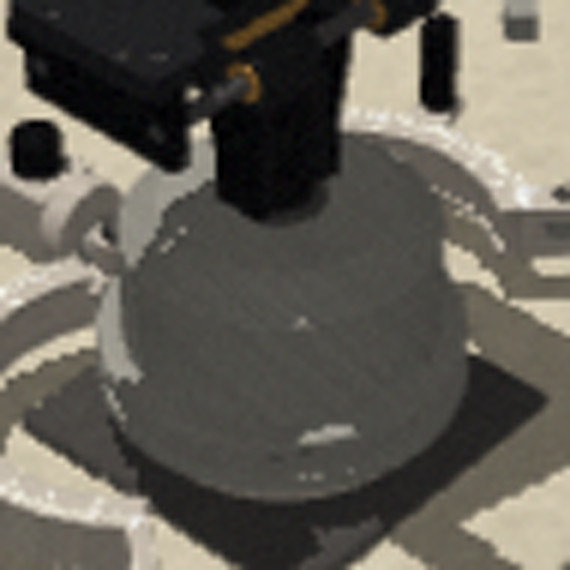

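Call:
move_arm(series="-0.5 0.5 2 0 0 0;-0.5 0.5 4 0 0 0;-0.5 0.5 6 0 0 0;-0.5 0.5 8 0 0 0;-0.5 0.5 10 0 0 0;-0.5 0.5 10 0 0 0;-0.5 0.5 10 0 0 0")

```text
time: 50.73
position: [0.5371, 0.0099, 0.1262]
tool_rot: [1.0, 0.002, 0.0, 0.0]
ft_force: [-2.0, -0.7, 5.2]
grip_width: 0.0247
grip_force: 50.0
```

Call:
move_arm(series="0 0 0 0 0 0;0 0 0 0 0 0;0 0 0 0 0 0;0 0 -10 0 0 0;0 0 -30 0 0 0;0 0 -55 0 0 0;0 0 -55 0 0 0", jaw=0.5, newtons=20)

```text
time: 51.32
position: [0.5403, 0.0097, 0.1845]
tool_rot: [1.0, 0.002, 0.005, 0.001]
ft_force: [0.4, -0.5, 0.5]
grip_width: 0.0429
grip_force: 0.0
```

Call:
move_arm(series="4 -20 0 0 0 -7;8 -40 0 0 0 -14;12 -60 0 0 0 -21;16 -80 0 0 0 -28;20 -100 0 0 0 -35;24 -120 0 0 0 -42;28 -140 0 0 0 -49;30.5 -155 0 0 0 -56")

```text
time: 51.98
position: [0.5673, 0.1669, 0.1801]
tool_rot: [0.88, 0.474, 0.0, -0.0]
ft_force: [-0.4, -1.0, 0.1]
grip_width: 0.0438
grip_force: 0.0
```

Call:
move_arm(series="0 0 0 0 0 -7;0 0 0 0 0 -14;0 0 0 0 0 -21;0 0 0 0 0 -28;0 0 0 0 0 -35;0 0 0 0 0 -42;0 0 0 0 0 -49;0 0 0 0 0 -55.5")

```text
time: 52.65
position: [0.567, 0.1653, 0.18]
tool_rot: [0.559, 0.829, 0.0, 0.0]
ft_force: [0.1, -1.4, -0.1]
grip_width: 0.0433
grip_force: 0.0
```

Call:
move_arm(series="0 0 0 0 0 0;0 0 0 0 0 0;0 0 0 0 0 0;0 0 0 0 0 0")

```text
time: 52.98
position: [0.567, 0.1652, 0.18]
tool_rot: [0.562, 0.827, 0.0, 0.0]
ft_force: [-0.2, 0.3, -0.2]
grip_width: 0.0435
grip_force: 0.0
```

```bash
python3 - <<'E'
from h import *
o,m=st()
d=shot('side')
print(robot.tip_of(d,'clamp_left_grip')[:1],robot.tip_of(d,'cover')[:1])
i=d['img'][170:320,200:380,::-1]
cv2.imwrite('pics/h7.png',cv2.resize(i,None,fx=4,fy=4,interpolation=cv2.INTER_CUBIC))
E
```

```text
t 52.98 pos [0.567  0.1652 0.18  ] yaw y 21.6 z [ 0.  0. -1.] q [ 0.09  0.56  1.58  0.    1.   -0.28] w 0.0435
[{'xyz': [0.5708, 0.1659, 0.0723], 'p': 0.96}] [{'xyz': [0.5371, 0.0133, 0.0314], 'p': 0.94}]
```

View pics/h7.png

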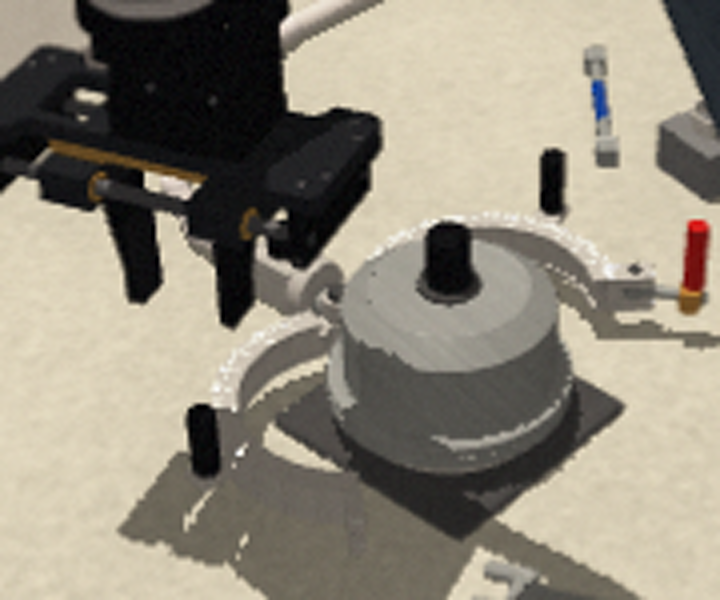

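Call:
move_arm(series="0 0 30 0 0 0;0 0 60 0 0 0;0 0 85 0 0 0;0 0 100 0 0 0;0 0 104 0 0 0;0 0 104 0 0 0;0 0 104 0 0 0")

```text
time: 53.72
position: [0.5675, 0.1653, 0.0764]
tool_rot: [0.561, 0.828, 0.0, 0.0]
ft_force: [-0.1, 0.4, -0.0]
grip_width: 0.0435
grip_force: 0.0
```

Call:
move_arm(series="0 0 0 0 0 0;0 0 0 0 0 0;0 0 0 0 0 0;0 0 0 0 0 0;0 0 0 0 0 0;0 0 0 0 0 0", jaw=0.05, newtons=10)

```text
time: 54.22
position: [0.5674, 0.1653, 0.0765]
tool_rot: [0.561, 0.828, 0.0, 0.0]
ft_force: [0.1, 0.9, 2.3]
grip_width: 0.0159
grip_force: 10.0
```

Call:
move_arm(series="-0.2 -8.5 0 0 0 -3;-0.9 -17 0 0 0 -6;-2 -25.5 0 0 0 -9;-3.6 -33.9 0 0 0 -12;-5.6 -42.2 0 0 0 -15;-8 -50.4 0 0 0 -18;-10.8 -58.4 0 0 0 -21;-14.1 -66.3 0 0 0 -24")

```text
time: 54.88
position: [0.5107, 0.1278, 0.0765]
tool_rot: [0.376, 0.927, 0.001, 0.001]
ft_force: [0.4, 1.5, 2.9]
grip_width: 0.0156
grip_force: 10.0
```

Call:
move_arm(series="-0.2 -8.5 0 0 0 -3;-0.9 -17 0 0 0 -6;-2 -25.5 0 0 0 -9;-3.6 -33.9 0 0 0 -12;-3.6 -33.9 0 0 0 -12;-3.6 -33.9 0 0 0 -12")

```text
time: 55.38
position: [0.4893, 0.1007, 0.0764]
tool_rot: [0.279, 0.96, -0.0, -0.0]
ft_force: [-0.8, 0.2, 6.1]
grip_width: 0.0156
grip_force: 10.0
```

Call:
move_arm(series="0 -3 0 0 0 -1;-0.1 -6 0 0 0 -2;-0.2 -8.5 0 0 0 -3;-0.2 -8.5 0 0 0 -3;-0.2 -8.5 0 0 0 -3;-0.2 -8.5 0 0 0 -3")

```text
time: 55.88
position: [0.4852, 0.0939, 0.0764]
tool_rot: [0.253, 0.967, 0.0, -0.0]
ft_force: [-2.4, 0.1, 6.7]
grip_width: 0.0155
grip_force: 10.0
```

Call:
move_arm(series="0 -2 0 0 0 0;0 -4 0 0 0 0;0 -4 0 0 0 0;0 -4 0 0 0 0")

```text
time: 56.22
position: [0.4847, 0.0929, 0.0764]
tool_rot: [0.255, 0.967, 0.002, 0.001]
ft_force: [0.9, 12.7, 4.0]
grip_width: 0.0153
grip_force: 10.0
```

Call:
move_arm(series="0 0 0 0 0 0;0 0 0 0 0 0;0 0 0 0 0 0;0 0 -20 0 0 0;0 0 -55 0 0 0;0 0 -90 0 0 0;0 0 -108 0 0 0;0 0 -108 0 0 0", jaw=0.5)

```text
time: 56.88
position: [0.4859, 0.0898, 0.1877]
tool_rot: [0.253, 0.967, 0.001, 0.004]
ft_force: [-0.2, -0.1, -0.2]
grip_width: 0.0436
grip_force: 0.0
```

Call:
move_arm(series="-27 -19 0 0 0 7;-54 -39 0 0 0 14;-81 -58 0 0 0 21;-108 -77 0 0 0 28;-134 -96 0 0 0 35;-161 -116 0 0 0 42;-188 -135 0 0 0 49;-215 -154 0 0 0 56")

```text
time: 57.55
position: [0.595, -0.151, 0.1822]
tool_rot: [0.68, 0.733, -0.001, -0.001]
ft_force: [0.2, 0.7, 1.1]
grip_width: 0.0437
grip_force: 0.0
```

Call:
move_arm(series="0 0 0 0 0 7;0 0 0 0 0 14;0 0 0 0 0 15.6;0 0 0 0 0 15.6;0 0 0 0 0 15.6;0 0 0 0 0 15.6;0 0 0 0 0 15.6")

```text
time: 58.13
position: [0.5952, -0.1493, 0.1835]
tool_rot: [0.771, 0.637, -0.0, -0.0]
ft_force: [0.4, -0.0, 0.0]
grip_width: 0.0433
grip_force: 0.0
```

```bash
python3 - <<'E'
from h import *
o,m=st()
d=shot('side','sd8.png');c=shot('top','t8.png')
for k in(d,c):
  for t in('clamp_left_grip','clamp_right_grip','latch_grip','latch_pivot'): print(t,[(round(x['p'],2),np.round(x['xyz'],4)) for x in robot.tip_of(k,t)[:2]])
E
```

```text
t 58.13 pos [ 0.5952 -0.1493  0.1835] yaw y -10.8 z [-0.001  0.    -1.   ] q [-0.43  0.58  1.52 -0.    1.04 -0.24] w 0.0433
clamp_left_grip [(0.85, array([0.4841, 0.096 , 0.0725])), (0.72, array([ 0.3649,  0.0684, -0.002 ]))]
clamp_right_grip [(0.8, array([ 0.5953, -0.1427,  0.0709])), (0.71, array([ 0.5904, -0.3077,  0.0363]))]
latch_grip [(0.63, array([ 0.485 , -0.1465,  0.072 ]))]
latch_pivot [(0.73, array([ 0.5159, -0.1255,  0.033 ]))]
clamp_left_grip [(0.68, array([0.4843, 0.0917, 0.0747]))]
clamp_right_grip []
latch_grip []
latch_pivot []
```

Call:
move_arm(series="3 0 30 0 0 0;3 0 60 0 0 0;3 0 85 0 0 0;3 0 103 0 0 0;3 0 107 0 0 0;3 0 107 0 0 0;3 0 107 0 0 0")

```text
time: 59.22
position: [0.5966, -0.1468, 0.0776]
tool_rot: [0.771, 0.637, 0.0, 0.001]
ft_force: [-0.1, -0.9, 0.8]
grip_width: 0.0433
grip_force: 0.0
```

Call:
move_arm(series="0 0 0 0 0 0;0 0 0 0 0 0;0 0 0 0 0 0;0 0 0 0 0 0;0 0 0 0 0 0;0 0 0 0 0 0", jaw=0.05, newtons=10)

```text
time: 59.72
position: [0.5962, -0.1466, 0.0775]
tool_rot: [0.771, 0.637, 0.0, 0.0]
ft_force: [-0.5, 0.3, 2.2]
grip_width: 0.0156
grip_force: 10.0
```

Call:
move_arm(series="0.2 -8.5 0 0 0 3;0.9 -17 0 0 0 6;2 -25.5 0 0 0 9;3.6 -33.9 0 0 0 12;5.6 -42.2 0 0 0 15;8 -50.4 0 0 0 18;10.8 -58.4 0 0 0 21;14.1 -66.3 0 0 0 24")

```text
time: 60.38
position: [0.534, -0.1206, 0.0775]
tool_rot: [0.887, 0.462, 0.001, 0.001]
ft_force: [0.0, 0.6, 2.1]
grip_width: 0.0155
grip_force: 10.0
```

Call:
move_arm(series="0.2 -8.5 0 0 0 3;0.9 -17 0 0 0 6;2 -25.5 0 0 0 9;3.6 -33.9 0 0 0 12;5.6 -42.2 0 0 0 15;8 -50.4 0 0 0 18;8 -50.4 0 0 0 18;8 -50.4 0 0 0 18")

```text
time: 61.05
position: [0.4964, -0.0847, 0.0774]
tool_rot: [0.948, 0.319, -0.0, -0.0]
ft_force: [-2.1, -0.8, 5.2]
grip_width: 0.0157
grip_force: 10.0
```

Call:
move_arm(series="0 -3 0 0 0 1;0.1 -6 0 0 0 2;0.2 -9 0 0 0 3;0.2 -9 0 0 0 3;0.2 -9 0 0 0 3;0.2 -9 0 0 0 3")

```text
time: 61.55
position: [0.4915, -0.0779, 0.0774]
tool_rot: [0.956, 0.294, -0.0, 0.0]
ft_force: [-3.0, 0.1, 7.3]
grip_width: 0.0156
grip_force: 10.0
```

Call:
move_arm(series="0 -2 0 0 0 0;0 -4 0 0 0 0;0 -4 0 0 0 0;0 -4 0 0 0 0")

```text
time: 61.88
position: [0.4906, -0.0765, 0.0774]
tool_rot: [0.956, 0.294, 0.001, 0.002]
ft_force: [-2.5, -6.6, 5.3]
grip_width: 0.015
grip_force: 10.0
```

Call:
move_arm(series="0 0 0 0 0 0;0 0 0 0 0 0;0 0 0 0 0 0;0 0 -20 0 0 0;0 0 -55 0 0 0;0 0 -90 0 0 0;0 0 -108 0 0 0;0 0 -108 0 0 0", jaw=0.5)

```text
time: 62.55
position: [0.4918, -0.0747, 0.1887]
tool_rot: [0.956, 0.294, 0.004, 0.003]
ft_force: [-0.5, -0.4, -0.3]
grip_width: 0.043
grip_force: 0.0
```

```bash
python3 - <<'E'
from h import *
o,m=st()
d=shot('side')
for k in(d,shot('top')):
  for t in('clamp_left_grip','clamp_right_grip','latch_grip','latch_pivot'): print(t,[(round(x['p'],2),np.round(x['xyz'],4)) for x in robot.tip_of(k,t)[:2]])
for z in(.06,.087): print(z,blob(d,(0,170,90),(4,255,255))[:2],blob(d,(174,150,90),(179,255,255))[:2])
cv2.imwrite('pics/h8.png',cv2.resize(d['img'][200:320,240:390,::-1],None,fx=4.5,fy=4.5,interpolation=cv2.INTER_CUBIC))
E
```

```text
t 62.55 pos [ 0.4918 -0.0747  0.1887] yaw y -55.8 z [ 0.008 -0.003 -1.   ] q [-0.38  0.44  1.81  0.    0.88  0.6 ] w 0.043
clamp_left_grip [(0.83, array([0.4852, 0.093 , 0.0707])), (0.61, array([ 0.4927, -0.0746,  0.068 ]))]
clamp_right_grip [(0.74, array([ 0.4918, -0.0742,  0.0693]))]
latch_grip [(0.7, array([0.4131, 0.0054, 0.0715])), (0.18, array([0.4837, 0.0933, 0.0712]))]
latch_pivot [(0.73, array([ 0.4468, -0.0007,  0.0314]))]
clamp_left_grip [(0.55, array([0.4873, 0.0973, 0.0734]))]
clamp_right_grip []
latch_grip []
latch_pivot []
0.06 [(np.int32(100), [355.5, 277.1], [353, 268, 6, 20])] [(np.int32(1), [353.0, 276.0], [353, 276, 1, 1]), (np.int32(1), [356.0, 279.0], [356, 279, 1, 1])]
0.087 [(np.int32(100), [355.5, 277.1], [353, 268, 6, 20])] [(np.int32(1), [353.0, 276.0], [353, 276, 1, 1]), (np.int32(1), [356.0, 279.0], [356, 279, 1, 1])]
```

View pics/h8.png

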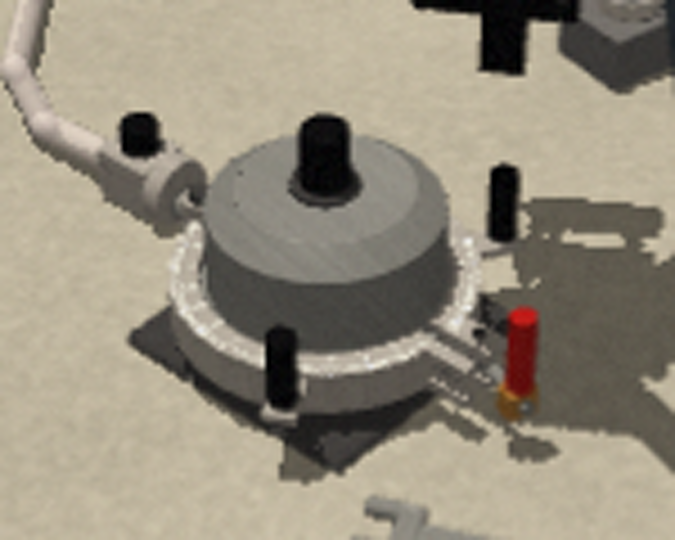

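Call:
move_arm(series="-3 -16 0 0 0 -7;-6 -32 0 0 0 -14;-9 -48 0 0 0 -21;-12 -64 0 0 0 -28;-15 -80 0 0 0 -35;-18 -96 0 0 0 -42;-21.5 -112.5 0 0 0 -49;-21.5 -112.5 0 0 0 -56")

```text
time: 63.72
position: [0.4044, 0.009, 0.1844]
tool_rot: [0.704, 0.711, -0.001, -0.003]
ft_force: [-0.6, 0.0, -0.4]
grip_width: 0.0438
grip_force: 0.0
```

Call:
move_arm(series="0 0 0 0 0 -7;0 0 0 0 0 -14;0 0 0 0 0 -21;0 0 0 0 0 -28;0 0 0 0 0 -35;0 0 0 0 0 -42;0 0 0 0 0 -49;0 0 0 0 0 -56")

```text
time: 64.38
position: [0.4083, 0.0069, 0.1847]
tool_rot: [0.288, 0.957, 0.0, -0.0]
ft_force: [0.0, -0.0, 0.3]
grip_width: 0.0436
grip_force: 0.0
```

Call:
move_arm(series="0 0 0 0 0 -7;0 0 0 0 0 -14;0 0 0 0 0 -15.6;0 0 0 0 0 -15.6;0 0 0 0 0 -15.6;0 0 0 0 0 -15.6")

```text
time: 64.88
position: [0.4083, 0.0069, 0.1848]
tool_rot: [0.159, 0.987, 0.0, -0.0]
ft_force: [0.9, 0.1, 1.1]
grip_width: 0.0435
grip_force: 0.0
```

```bash
python3 - <<'E'
from h import *
o,m=st()
for n in('side','side'):
  k=shot(n)
  for t in('latch_grip','latch_pivot'): print(t,[(round(x['p'],2),np.round(x['xyz'],4)) for x in robot.tip_of(k,t)[:2]])
E
```

```text
t 64.88 pos [0.4083 0.0069 0.1848] yaw y 71.7 z [-0.  0. -1.] q [-0.26  0.35  2.02  0.    0.78 -1.51] w 0.0435
latch_grip [(0.64, array([0.413 , 0.0027, 0.0726])), (0.56, array([0.4838, 0.0935, 0.0712]))]
latch_pivot [(0.64, array([ 0.4518, -0.0009,  0.0335])), (0.62, array([ 0.4909, -0.0724,  0.0687]))]
latch_grip [(0.7, array([0.4133, 0.0022, 0.0731])), (0.36, array([7.077e-01, 3.427e-01, 1.000e-04]))]
latch_pivot [(0.63, array([ 0.4491, -0.0021,  0.0325]))]
```

Call:
move_arm(series="-4 -2 30 0 0 0;-4 -2 60 0 0 0;-4 -2 85 0 0 0;-4 -2 99 0 0 0;-4 -2 103 0 0 0;-4 -2 103 0 0 0;-4 -2 103 0 0 0")

```text
time: 65.77
position: [0.4118, 0.0037, 0.0822]
tool_rot: [0.159, 0.987, -0.0, 0.0]
ft_force: [0.3, 0.3, 0.0]
grip_width: 0.0436
grip_force: 0.0
```

Call:
move_arm(series="0 0 0 0 0 0;0 0 0 0 0 0;0 0 0 0 0 0;0 0 0 0 0 0;0 0 0 0 0 0;0 0 0 0 0 0", jaw=0.05, newtons=8)

```text
time: 66.27
position: [0.4118, 0.0037, 0.0823]
tool_rot: [0.159, 0.987, -0.0, 0.001]
ft_force: [-1.5, 0.0, 1.7]
grip_width: 0.0138
grip_force: 8.0
```

```bash
python3 - <<'E'
from h import *
o,m=st();p=o['position'];P=np.array([.446,-.0054])
for f,a in zip(np.linspace(165,90.5,17)[1:],np.linspace(0,36,17)[1:]):
    r=.0358;w=P+r*np.array([np.cos(np.radians(f)),np.sin(np.radians(f))])
    d=m.T@np.array([*(w-p[:2]),0])*1e3
    print(round(f,1),d[:2].round(1),round(a,1),w.round(4))
E
```

```text
t 66.27 pos [0.4118 0.0037 0.0823] yaw y 71.7 z [ 0.001 -0.    -1.   ] q [-0.26  0.58  2.1   0.    0.47 -1.52] w 0.0138
160.3 [0.5 2.9] 2.2 [0.4123 0.0066]
155.7 [0.3 5.8] 4.5 [0.4134 0.0093]
151.0 [-0.2  8.7] 6.8 [0.4147 0.0119]
146.4 [-0.8 11.6] 9.0 [0.4162 0.0144]
141.7 [-1.7 14.3] 11.2 [0.4179 0.0168]
137.1 [-2.8 17. ] 13.5 [0.4198 0.019 ]
132.4 [-4.1 19.6] 15.8 [0.4219 0.021 ]
127.8 [-5.6 22.1] 18.0 [0.4241 0.0229]
123.1 [-7.4 24.4] 20.2 [0.4265 0.0246]
118.4 [-9.3 26.6] 22.5 [0.429  0.0261]
113.8 [-11.4  28.7] 24.8 [0.4316 0.0274]
109.1 [-13.6  30.5] 27.0 [0.4343 0.0284]
104.5 [-16.   32.2] 29.2 [0.4371 0.0293]
99.8 [-18.5  33.7] 31.5 [0.4399 0.0299]
95.2 [-21.1  34.9] 33.8 [0.4428 0.0303]
90.5 [-23.8  36. ] 36.0 [0.4457 0.0304]
```

Call:
move_arm(series="0.5 2.9 0 0 0 2.2;0.3 5.8 0 0 0 4.5;-0.2 8.7 0 0 0 6.8;-0.8 11.6 0 0 0 9;-1.7 14.3 0 0 0 11.2;-2.8 17 0 0 0 13.5;-4.1 19.6 0 0 0 15.8;-5.6 22.1 0 0 0 18")

```text
time: 66.93
position: [0.422, 0.0231, 0.0821]
tool_rot: [0.312, 0.95, -0.0, -0.002]
ft_force: [-4.0, -2.1, 4.5]
grip_width: 0.0137
grip_force: 8.0
```

Call:
move_arm(series="-1 2.7 0 0 0 2.2;-2.1 5.4 0 0 0 4.5;-3.5 8.1 0 0 0 6.8;-5 10.5 0 0 0 9;-6.8 12.8 0 0 0 11.2;-8.7 15 0 0 0 13.5;-8.7 15 0 0 0 13.5;-8.7 15 0 0 0 13.5")

```text
time: 67.6
position: [0.4379, 0.0303, 0.0819]
tool_rot: [0.42, 0.907, -0.0, -0.002]
ft_force: [-3.4, 0.2, 4.1]
grip_width: 0.014
grip_force: 8.0
```

Call:
move_arm(series="-1.2 1.5 0 0 0 0;-2.4 3 0 0 0 0;-3.4 4.5 0 0 0 0;-4.5 6 0 0 0 0;-4.5 6 0 0 0 0;-4.5 6 0 0 0 0")

```text
time: 68.1
position: [0.4451, 0.0306, 0.0817]
tool_rot: [0.42, 0.907, -0.001, -0.002]
ft_force: [-6.1, -0.0, 4.7]
grip_width: 0.0139
grip_force: 8.0
```

Call:
move_arm(series="-1 1.2 0 0 0 0;-2 2.3 0 0 0 0;-2 2.3 0 0 0 0;-2 2.3 0 0 0 0")

```text
time: 68.43
position: [0.4454, 0.0309, 0.0816]
tool_rot: [0.42, 0.907, -0.002, -0.005]
ft_force: [-9.5, -0.8, 8.0]
grip_width: 0.0138
grip_force: 8.0
```

Call:
move_arm(series="0 0 0 0 0 0;0 0 0 0 0 0;0 0 0 0 0 0;0 0 -20 0 0 0;0 0 -55 0 0 0;0 0 -90 0 0 0;0 0 -120 0 0 0;0 0 -120 0 0 0", jaw=0.4)

```text
time: 69.1
position: [0.4562, 0.0294, 0.2076]
tool_rot: [0.421, 0.907, 0.002, 0.008]
ft_force: [0.9, 1.2, 0.7]
grip_width: 0.0343
grip_force: 0.0
```

Call:
move_arm(series="20 25 -10 0 0 0;40 50 -10 0 0 0;60 75 -10 0 0 0;80 100 -10 0 0 0;100 125 -10 0 0 0;120 150 -10 0 0 0;120 150 -10 0 0 0;120 150 -10 0 0 0")

```text
time: 69.77
position: [0.4886, 0.2205, 0.2116]
tool_rot: [0.419, 0.908, 0.001, 0.001]
ft_force: [-0.1, -1.4, 0.0]
grip_width: 0.0345
grip_force: 0.0
```

```bash
python3 - <<'E'
from h import *
o,m=st()
d=shot('side');c=shot('top')
for k in(d,c):
  for t in('latch_grip','latch_pivot','clamp_left_grip','clamp_right_grip','cover'): print(t,[(round(x['p'],2),np.round(x['xyz'],4)) for x in robot.tip_of(k,t)[:1]])
a=cv2.resize(d['img'][205:305,260:360,::-1],(400,400),interpolation=cv2.INTER_CUBIC)
b=cv2.resize(c['img'][200:300,255:355,::-1],(400,400),interpolation=cv2.INTER_CUBIC)
cv2.imwrite('pics/h9.png',np.hstack([a,b]))
E
```

```text
t 69.77 pos [0.4886 0.2205 0.2116] yaw y 40.4 z [ 0.003  0.    -1.   ] q [ 0.22  0.45  1.69 -0.    0.99 -0.49] w 0.0345
latch_grip [(0.66, array([0.4467, 0.029 , 0.0714]))]
latch_pivot [(0.58, array([ 0.448 , -0.0032,  0.0325]))]
clamp_left_grip [(0.79, array([0.4837, 0.0917, 0.0673]))]
clamp_right_grip [(0.4, array([ 0.5788, -0.3582,  0.037 ]))]
cover [(0.74, array([0.5375, 0.0115, 0.0359]))]
latch_grip [(0.62, array([0.4449, 0.0325, 0.0689]))]
latch_pivot [(0.46, array([ 0.4448, -0.0046,  0.0334]))]
clamp_left_grip [(0.84, array([0.4845, 0.0925, 0.0745]))]
clamp_right_grip [(0.77, array([ 0.4893, -0.0779,  0.0728]))]
cover [(0.92, array([0.5361, 0.0107, 0.0328]))]
```

View pics/h9.png

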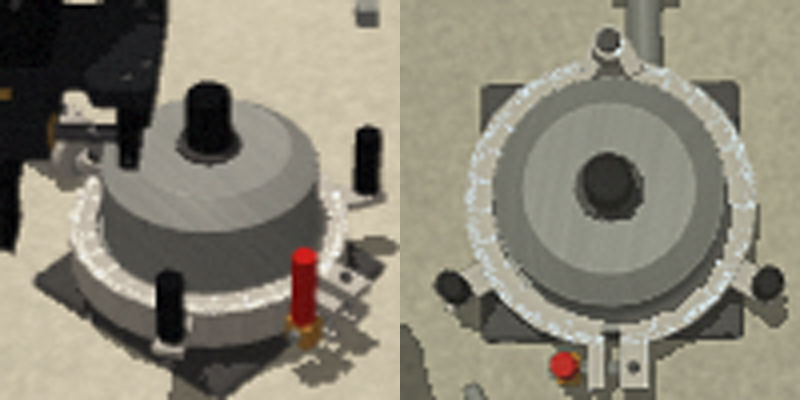

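The views show the cover seated, both clamp halves shut, and the bolt across in the fork with its red grip at about (564, 365) in the right crop. The pin and grip positions line up with the latched pose, so I'm handing in.

```bash
python3 -c "
from rig import robot
print(robot.hand_in())"
```

```text
the job is handed in; nothing more can be done
None
```

The job is handed in: the spent orange cartridge is in well2 and the blue one in the middle cup, all four vials stand in outer cups, the cover is seated, both clamp halves are shut, and the bolt was latched last; no score came back.

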